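Load and tighten the medallion glue press

TASK

Glue is setting under the felt backs of the small bronze medallions: lay every one of them flat, side by side and not stacked, in the tray of the blue press, then swing the press lid fully shut so that its tab drops behind the front rim. Next use the steel bar, moved from hole to hole of the collar, to turn the collar anticlockwise (seen from above) all the way to its stop, where the yellow stripe on the collar lines up with the red mark in front of it; do not turn the collar with the fingers. Finally lay the bar back in its wooden rest and let go, without upsetting the glue bottle, the jar or the tape.

Things in the scene. Friction and masses are not known exactly. Their poses are not given: they have to be found in the camera images.
- press: Press, fixed to the table: grey base plate 200 x 435 x 12 mm, blue box on its left half, grey metal collar on its right. Origin under the base at table height; x away from the robot, y left, z up (yaw varies). The box is 130 (x) x 200 (y) mm outside, centred at x 0, y +120 mm, walls 5 mm, rim 48 mm above the table. The collar's axis is at x +70, y -120 mm.
- tray_mid (a point): Middle of the upper face of the tray (aluminium plate) inside the blue box, 22 mm above the table; axes as the press. The tray floor inside the walls is 120 (x) x 190 (y) mm, the rim 26 mm above it; three medallions lie side by side along y at a pitch of 60 mm. Turning the collar home lifts the tray by 5 mm (this point stays).
- lid_hinge (a point): Middle of the lid's hinge line, on the far (+x) rim of the blue box, 48 mm above the table; the hinge runs along the press's y axis.
- lid_edge (a point): Middle of the outer (upper, when shut) edge of the lid's free side, 134 mm from the hinge. The lid is a stiff blue plate 134 x 204 x 6 mm, lying on the rim when shut, with a steel tab 80 mm wide near the free edge that drops 9 mm down behind (inside) the front wall.
- lid (a joint): Angle of the lid, rad: 0 shut, 1.57 upright, up to 2.0 leaning away from the robot. Its hinge is stiff (about 0.11 N m): the lid stays where it is left, so it must be pushed from behind and pressed down the whole way (1 to 3 N at the edge).
- collar_axis (a point): On the vertical axis of the collar, at the height of its holes, 55 mm above the table; axes as the press. The collar is a metal drum, radius 42 mm, 35 to 75 mm above the table, with six radial holes 60 degrees apart, 14 mm wide and high, 26 mm deep (bottoms 16 mm from the axis). A fixed threaded stub stands on it to 95 mm.
- home_mark (a point): Red mark on the base in front of the collar, 68 mm from its axis along the press's -x. Two fixed yellow guard posts (radius 7 mm, 90 mm high) stand 72 mm from the axis, 62 degrees either side of the -x direction, joined by a rail behind; a bar in a hole can therefore swing only about 50 degrees either side of -x and must then be moved to another hole.
- collar (a joint): Turn of the collar, rad, anticlockwise from above positive, 0 to 3.4 = the stop (home). The hole under the yellow stripe points, in the press frame, at angle (pi - 3.4 + value) from +x towards +y; the others follow every 60 degrees. At home the stripe points along -x to the red mark. It resists with about 0.2 N m and stays where left.
- bar: Square steel bar with round ends, 180 mm long, 10 x 10 mm, 0.12 kg, red sleeve in the middle. Origin at its centre, x along the bar; both ends alike.
- bar_rest: Wooden rest for the bar, fixed to the table: plate 130 x 56 x 8 mm with two saddles 90 mm apart along its x axis. Origin underneath; the bar lies along its x.
- rest_mid (a point): Where the centre of the bar lies when at rest: 25 mm above the table, the bar's underside on saddle floors 20 mm above the table; the saddles are 14 mm wide (x), about 15 mm between their cheeks at the floor, opening out to about 32 mm at 36 mm above the table.
- medal_1: Small bronze medallion, a disc 55 mm across and 9.5 mm thick, 0.14 kg, lying flat on the sheet of bubble wrap to the right (its top 4 mm above the table); may be absent. Origin at the centre of its underside.
- medal_2: Small bronze medallion, a disc 50 mm across and 9.5 mm thick, 0.14 kg, lying flat on the sheet of bubble wrap to the right (its top 4 mm above the table); may be absent. Origin at the centre of its underside.
- medal_3: Small bronze medallion, a disc 48 mm across and 9.5 mm thick, 0.14 kg, lying flat on the sheet of bubble wrap to the right (its top 4 mm above the table); may be absent. Origin at the centre of its underside.
- medal_4: Small bronze medallion, a disc 47 mm across and 9.5 mm thick, 0.14 kg, lying flat on the sheet of bubble wrap to the right (its top 4 mm above the table); may be absent. Origin at the centre of its underside.
- glue_bottle: White glue bottle with a red nozzle, 45 mm across, 131 mm high, standing behind the press; leave it alone. Origin under its centre.
- wax_jar: White open jar, 52 mm across, 58 mm high, behind the press; leave it alone. Origin under its centre.
- tape: Roll of masking tape lying flat, 105 mm across, 25 mm high, in front of the press on the left; leave it alone. Origin under its centre.
Not all that is in view belongs to the job. Leave any purple look-alike of the medal_1 alone.

How it is judged:
On the way, in this order (a step that is already met when the one before it is completed fails the run):
1. every medallion that is present lies flat on the tray inside the press box, none on top of another (x of medal_1 in the frame of tray_mid between -0.045 and 0.045 m and y of medal_1 in the frame of tray_mid between -0.08 and 0.08 m and z of medal_1 in the frame of tray_mid between -0.004 and 0.006 m and angle between each of medal_1, medal_2, medal_3, medal_4's own z axis and vertical below 0.12 rad and x of medal_2 in the frame of tray_mid between -0.045 and 0.045 m and y of medal_2 in the frame of tray_mid between -0.08 and 0.08 m and z of medal_2 in the frame of tray_mid between -0.004 and 0.006 m and x of medal_3 in the frame of tray_mid between -0.045 and 0.045 m and y of medal_3 in the frame of tray_mid between -0.08 and 0.08 m and z of medal_3 in the frame of tray_mid between -0.004 and 0.006 m and x of medal_4 in the frame of tray_mid between -0.045 and 0.045 m and y of medal_4 in the frame of tray_mid between -0.08 and 0.08 m and z of medal_4 in the frame of tray_mid between -0.004 and 0.006 m), for 0.2 s.
2. the lid is shut with its tab behind the front rim (value of joint lid below 0.06 rad), for 0.2 s.
3. the collar has been turned to its stop, the lid still shut over the medallions (value of joint lid below 0.06 rad and value of joint collar above 3.22 rad), for 0.2 s.
At the end, for the whole second after the job is handed in: All present medallions lie flat on the tray inside the box, none stacked; the lid is shut (within 0.06 rad); the collar is home (3.22 rad or more of 3.4); the bar lies in its rest, its centre within 25 mm of the middle and within 0.12 rad of the rest's direction; all are released and still (all of step 3 and x of medal_1 in the frame of tray_mid between -0.045 and 0.045 m and y of medal_1 in the frame of tray_mid between -0.08 and 0.08 m and z of medal_1 in the frame of tray_mid between -0.004 and 0.011 m and angle between each of medal_1, medal_2, medal_3, medal_4's own z axis and vertical below 0.12 rad and x of medal_2 in the frame of tray_mid between -0.045 and 0.045 m and y of medal_2 in the frame of tray_mid between -0.08 and 0.08 m and z of medal_2 in the frame of tray_mid between -0.004 and 0.011 m and x of medal_3 in the frame of tray_mid between -0.045 and 0.045 m and y of medal_3 in the frame of tray_mid between -0.08 and 0.08 m and z of medal_3 in the frame of tray_mid between -0.004 and 0.011 m and x of medal_4 in the frame of tray_mid between -0.045 and 0.045 m and y of medal_4 in the frame of tray_mid between -0.08 and 0.08 m and z of medal_4 in the frame of tray_mid between -0.004 and 0.011 m and horizontal distance between bar and rest_mid below 0.025 m and height (world z) of bar between 0.018 and 0.033 m and angle between the x axis of bar and the x axis of bar_rest, either way round below 0.12 rad and linear speed of each of medal_1, medal_2, medal_3, medal_4, bar below 0.03 m/s); the robot touches nothing.
It fails at once if the fingers push the collar (more than 6 N) (contact force between the fingers and collar above 6 N).
It fails at once if the glue bottle or the jar is tipped over (angle between any of glue_bottle, wax_jar's own z axis and vertical above 0.5 rad).
It fails at once if the bottle, the jar or the tape is pushed away by more than 50 mm (distance of any of glue_bottle, wax_jar, tape from where it was at the start of the episode above 0.05 m).
Of medal_1, medal_2, medal_3, medal_4 only 2 to 3 are there at a start; the rules pass over those that are not, and their reading is None.
At some moment in a run one of medal_1, medal_2, medal_3, medal_4 may be knocked a few centimetres aside while the robot is not near it.
Once in a run the grip may slacken for a moment while it holds something.
It also fails if it takes over 210 s, if anything falls off the work surface, if the arm or the gripper's body presses on something with over 40 N, if the wrist force passes 120 N, or if a joint passes its speed limit or range.

ROBOT

A 6-joint arm with a two-finger parallel gripper is mounted at the origin on a cart in front of the work surface, level with it; the furniture and walls round the work are solid. World frame = base frame: x ahead of the robot, y to its left, z up, the work surface at z = 0. Lengths are in m, angles in rad, forces in N, time in s.
With the tool pointing down it reaches from about 0.3 to 0.85 m from the base axis. Payload 4.2 kg.
Tool frame: the origin (TCP) lies midway between the tips of the shut fingers; the grasp point (between the pads) lies r.grip_depth behind it (r.grip_depth is the distance from the TCP to the grasp point, in m); z points along the fingers, y is the line along which they close (so a half turn about z gives the same grasp; the last joint's range is limited). The gripper opens to 91 mm and grips with 3 to 60 N. Pads are 32 mm wide; open, the fingers measure 118 mm over their backs; the gripper's body (76 mm by 178 mm) begins 60 mm behind the grasp point.
Start: joints at [-1.282, 0.32, 1.565, -0, 1.257, -0.02], TCP at [0.175, -0.548, 0.214] pointing down, gripper open.
Joint ranges: [-3.11, 3.11], [-0.84, 2.01], [0.21, 2.61], [-1.34, 4.49], [0.05, 2.63], [-2.56, 2.56]. Speed limits (rad/s): [2.57, 2.57, 3.14, 3.14, 3.14, 3.14].

INTERFACE

Orientations are given as a rotation vector (axis times angle).
In Python, from bench import r gives the robot as it stands.
- The arm moves only by the shell command python3 -m jog 'ROWS' [FORCE]. ROWS is JSON, a list of rows, each an object of numbers: "claw": the finger opening in mm, from 0 to 91.2; "dx", "dy", "dz": the shift along the tool's x, y, z in mm; "spin": the turn about the tool's z in rad. A call has exactly 5 rows; each row is the pose to reach, as a shift and turn from the pose commanded when the call began, along the tool's axes at that moment; what a row does not reach only later rows make up. A row lasts 1/12 s, in which the tool goes at most 41.7 mm and 7.16 degrees, less where a joint would pass 70% of its speed; a pose out of reach is approached as far as the arm can. A call with a gripper value outside its range is refused whole. The fingers move at their own pace and stop on an object; FORCE is the grip in N (left out, the last holds). Time passes only in rows, so rows that repeat a pose let the fingers close, or fill a call up. It gives the time, the measured TCP pose, the force, the opening and the grip force at its end, in the units of the state.
- r.get_obs(): the state, without advancing time (a new reading comes with each control period).
- r.get_image(name): name is "scene" or "top"; returns a dict with "frame" (384x512x3 uint8, red, green, blue), "intrinsics" (3x3 intrinsics, pixels), "xyz" and "orientation" of the camera in the world. Camera axes: x right, y up, looking along -z (the intrinsics and any distortion apply to the point x, -y, -z); pixel columns grow to the right and rows downward; lengths in m; the calibration is good to about 2 mm. A picture is of the moment at which its call begins. There is no depth.
- r.job_done(): hands the job in; it is judged then, once.
The state is a dict: "clock": time; "joint_pos": joint angles; "qvel": joint speeds; "effort": joint torques, N m; "eef_pos": TCP position; "eef_rot": TCP orientation; "contact_force": force on the tool from outside, world axes, zero at the start; "wrist_torque": the same for the moment, N m; "gripper_width": finger opening in m; "finger_force": force on a finger pad.
Only numpy, scipy, OpenCV 4.12 (cv2) and the standard library are available. Lean on these libraries where they do the work, as an engineer would, in place of code of your own. Each camera call takes 0.05 s, during which the arm holds its last target. There are 200 camera calls.

## Working session

There is one attempt and no reset: what is moved stays moved. The work goes in short steps, Python scripts to look and compute and a shell command to move; the robot and the scene stay as the last step left them, time stands still between calls to the robot, and variables do not carry over. Pictures are saved under pics/ and viewed, at most 19 in all, crops included, and the job is handed in when it is done.

```bash
ls; mkdir -p pics; python3 - <<'E'
from bench import r
import cv2, numpy as np
o=r.get_obs()
for k,v in o.items(): print(k,np.round(v,4))
print(r.grip_depth)
for n in ("scene","top"):
    d=r.get_image(n); cv2.imwrite(f"pics/{n}0.png",cv2.resize(d["frame"][:,:,::-1],(800,600),interpolation=cv2.INTER_CUBIC))
    print(n,d.keys(),d["intrinsics"],d["xyz"],d["orientation"])
E
```

```text
pics
clock 0.0
joint_pos [-1.282   0.3203  1.5657 -0.      1.2574 -0.02  ]
qvel [-0.0005 -0.0005  0.0012 -0.0027  0.     -0.0029]
effort [-1.00000e-04 -4.12459e+01 -2.31968e+01  7.27000e-02  4.57000e-02
 -1.00000e-04]
eef_pos [ 0.1746 -0.5473  0.2131]
eef_rot [-3.1025e+00 -4.8290e-01  4.0000e-04]
contact_force [-0.3178  0.1549 -0.1022]
wrist_torque [ 0.0207 -0.0351 -0.0097]
finger_force 0.0
gripper_width 0.0914
0.0188
scene dict_keys(['frame', 'intrinsics', 'xyz', 'orientation']) [[400.60313388   0.         262.02752   ]
 [  0.         400.60313388 192.96357241]
 [  0.           0.           1.        ]] [-0.02645679 -0.8484739   1.01208433] [ 0.75995664 -0.26714152 -0.61567484]
top dict_keys(['frame', 'intrinsics', 'xyz', 'orientation']) [[432.91014906   0.         257.89860207]
 [  0.         432.91014906 189.69187635]
 [  0.           0.           1.        ]] [ 0.42530086 -0.09067758  1.33092437] [ 0.09374109 -0.07334987 -1.54423439]
```

View pics/top0.png

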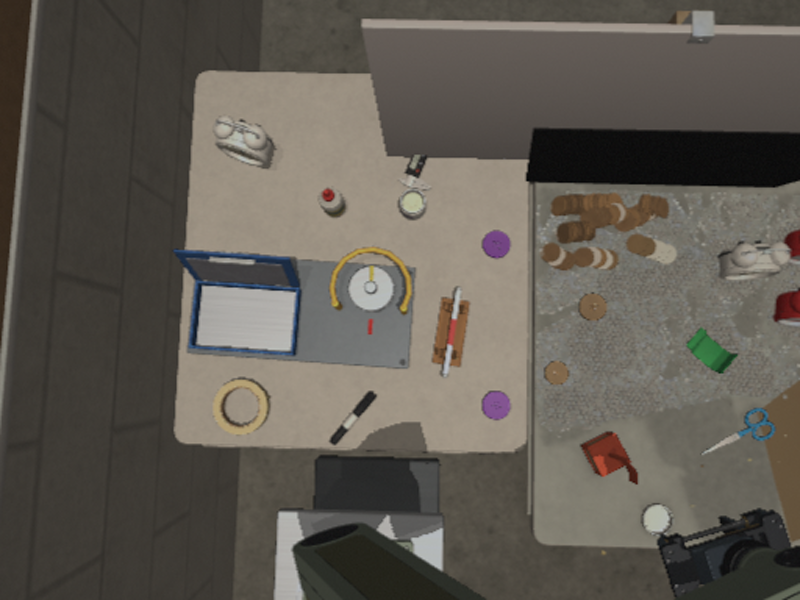

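View pics/scene0.png

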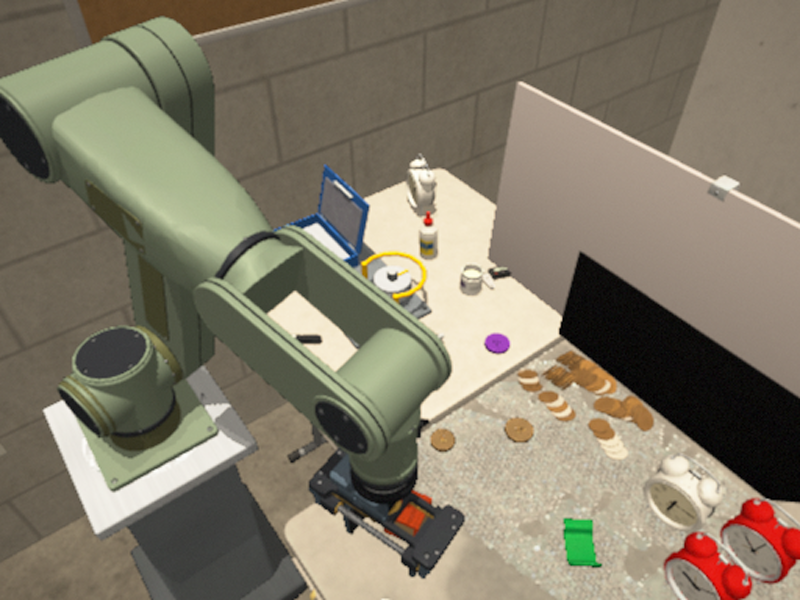

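The top view (800x600) shows the bronze discs on the bubble wrap at (593,306) and (556,373). Possible confusions are the purple look-alikes at (496,244) and (496,405), and the brown disc and cork piles near (600,220). I'll check with one close crop.

```bash
cat > h.py <<'E'
from bench import r
import cv2, numpy as np
from scipy.spatial.transform import Rotation as R
def cam(n):
    d=r.get_image(n); Rm=R.from_rotvec(d["orientation"]).as_matrix()
    return d["frame"],np.array(d["intrinsics"]),np.array(d["xyz"]),Rm
def p2w(c,u,v,z):   # original pixel -> world at height z
    _,K,t,Rm=c; q=np.linalg.inv(K)@[u,v,1]; w=Rm@[q[0],-q[1],-q[2]]
    return t+w*(z-t[2])/w[2]
def w2p(c,p):
    _,K,t,Rm=c; q=Rm.T@(np.asarray(p,float)-t); q=K@[q[0],-q[1],-q[2]]; return q[:2]/q[2]
def crop(c,x0,y0,x1,y1,s,name):
    cv2.imwrite(name,cv2.resize(c[0][y0:y1,x0:x1,::-1],None,fx=s,fy=s,interpolation=cv2.INTER_CUBIC))
def off(goal,ang=None,obs=None):
    """shift in tool axes (mm) from the TCP to the world goal; yaw of the tool y axis; spin to tool-y yaw ang"""
    o=obs or r.get_obs(); T=R.from_rotvec(o["eef_rot"]).as_matrix()
    d=T.T@(np.asarray(goal)-o["eef_pos"])*1000
    yaw=np.arctan2(T[1,1],T[0,1]); s=None
    if ang is not None: s=-((ang-yaw+np.pi/2)%np.pi-np.pi/2)  # tool z down: spin = -world turn
    return np.round(d,1),round(yaw,3),None if s is None else round(s,3)
E
python3 - <<'E'
from h import *
c=cam("top")
a=c[0][90:350,330:512]; b=c[0][140:290,100:330]
crop(c,330,100,512,300,4,"pics/c1.png")
crop(c,110,140,320,295,3.8,"pics/c2.png")
s=1.5625
for n,u,v,z in [("medA",593,306,.0135),("medB",556,373,.0135),("restmid",450,332,.03),("box NL",191,351,.048),("box NR",296,355,.048),("box FL",196,283,.048),("box FR",299,288,.048),("plate NR",408,367,.012),("collar",371,288,.075),("mark",371,327,.012),("tape",240,405,.025),("edgetable",530,300,0)]:
    print(n,np.round(p2w(c,u/s,v/s,z),3))
E
```

```text
medA [ 0.556 -0.443  0.014]
medB [ 0.425 -0.371  0.014]
restmid [ 0.498 -0.164  0.03 ]
box NL [0.449 0.327 0.048]
box NR [0.446 0.127 0.048]
box FL [0.579 0.325 0.048]
box FR [0.574 0.127 0.048]
plate NR [ 0.429 -0.085  0.012]
collar [ 0.574 -0.012  0.075]
mark [ 0.505 -0.011  0.012]
tape [0.348 0.235 0.025]
edgetable [ 0.567 -0.322  0.   ]
```

View pics/c1.png

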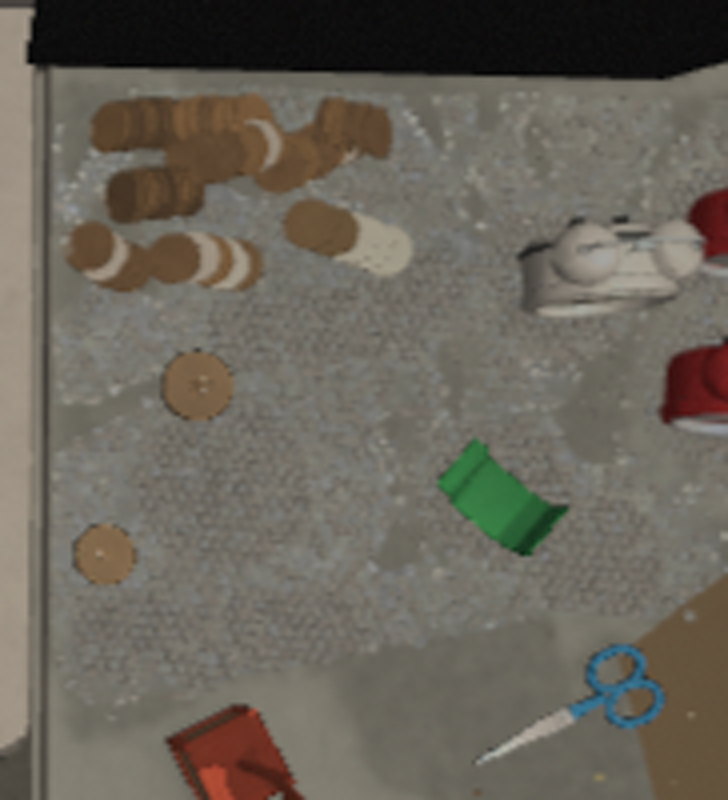

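View pics/c2.png

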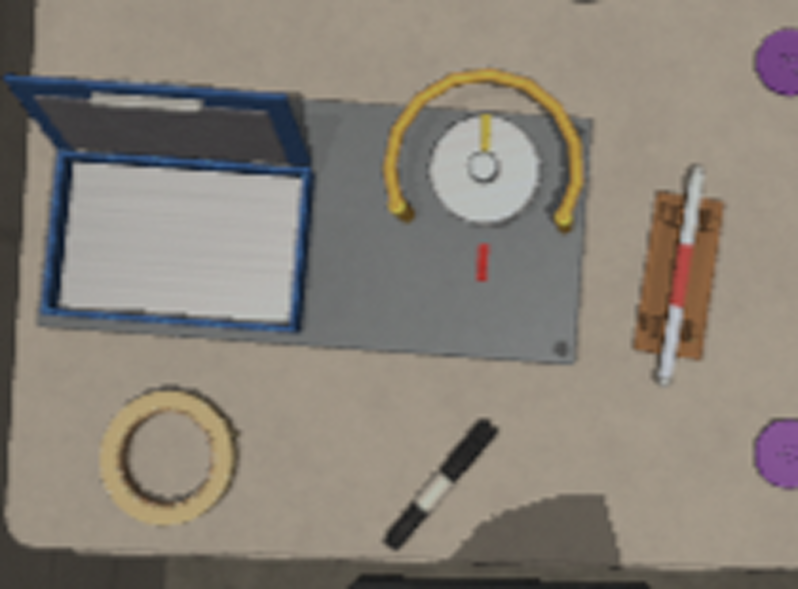

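Two bronze discs are flat on the wrap, at c1 crop (197,385), about 53 mm across, and (104,553), about 47 mm. The brown piles are background clutter and the purple discs look-alikes. In c2 the press, collar and stripe, red mark (482,262) and bar in its rest (centre about (680,274)) are clear. Next I fit the press and rest poses.

```bash
cat > fit.py <<'E'
from h import *
from scipy.optimize import least_squares
c=cam("top")
def px(x,y,x0=110,y0=140,s=3.8): return np.array([x0+(x+.5)/s-.5,y0+(y+.5)/s-.5])
pts=[((-65,220,48),px(42,313)),((-65,20,48),px(299,332)),((65,20,48),px(313,170)),((65,220,48),px(60,152)),
((2,-120,12),px(482,262)),((70,-120,95),px(483,167)),((-100,-217.5,12),px(577,363)),((100,-217.5,12),px(593,118))]
def W(p,m): 
    Rz=R.from_euler('z',p[2]).as_matrix(); return Rz@(np.array(m)/1000)+[p[0],p[1],0]
f=lambda p: np.concatenate([w2p(c,W(p,m))-q for m,q in pts])
s=least_squares(f,[.51,.11,0],loss='soft_l1'); np.save("press.npy",s.x)
print("press",s.x.round(4)); print(s.fun.reshape(-1,2).round(1).tolist())
for n,m in dict(tray=(0,120,22),hinge=(65,120,48),axis=(70,-120,55),mark=(2,-120,12)).items(): print(n,W(s.x,m).round(4))
e1,e2=[p2w(c,*px(*q),.028) for q in((697,168),(663,380))]
print("bar",((e1+e2)/2).round(4),"yaw",np.arctan2(*(e1-e2)[1::-1]).round(3),np.linalg.norm(e1-e2).round(3))
k=[p2w(c,*px(*q),.008)[:2] for q in((655,190),(722,200),(703,358),(635,350))]
print("rest",np.mean(k,0).round(4),[np.arctan2(*(a-b)[::-1]).round(3) for a,b in((k[0],k[3]),(k[1],k[2]))])
L=[p2w(c,*px(*q),.17) for q in((8,78),(303,97))]; print("lid edge at z .17",np.round(L,3))
# medals by colour
h=cv2.cvtColor(c[0],cv2.COLOR_RGB2HSV)
m=((h[...,0]>6)&(h[...,0]<20)&(h[...,1]>85)).astype(np.uint8); m=cv2.morphologyEx(m,cv2.MORPH_OPEN,np.ones((3,3)))
n,_,st,ce=cv2.connectedComponentsWithStats(m)
for i in range(1,n):
    if 60<st[i,4]<400 and 300<ce[i,0]<480: 
        w=p2w(c,*ce[i],.0135); print("blob",ce[i].round(1),st[i,2:],w.round(4),"d",round(2*(st[i,4]/np.pi)**.5*(1.33-.0135)/432.9*1000,1)); 
        if w[1]<-.34 and w[0]<.62: print("  off",off(w*[1,1,0]+[0,0,.006]))
T=R.from_rotvec(r.get_obs()["eef_rot"]).as_matrix(); print(T.round(2).tolist())
E
python3 fit.py; python3 -m jog '[{"dz":0},{"dz":0},{"dz":0},{"dz":0},{"dz":0}]' 20
```

```text
press [ 0.5118  0.111  -0.0298]
[[-0.2, 1.0], [-0.7, -0.3], [-1.2, -1.2], [-1.0, -0.1], [0.4, -1.1], [-0.1, -1.5], [5.6, 7.7], [4.8, 6.7]]
tray [0.5154 0.2309 0.022 ]
hinge [0.5803 0.229  0.048 ]
axis [ 0.5782 -0.0111  0.055 ]
mark [ 0.5102 -0.009   0.012 ]
bar [ 0.5008 -0.166   0.028 ] yaw -0.141 0.17
rest [ 0.5013 -0.1661] [np.float64(-0.104), np.float64(-0.104)]
lid edge at z .17 [[0.621 0.327 0.17 ]
 [0.612 0.114 0.17 ]]
blob [409.7 156.5] [ 18  14 184] [ 0.68   -0.5356  0.0135] d 46.5
blob [352.3 161.1] [10 11 99] [ 0.6618 -0.3596  0.0135] d 34.1
blob [369.2 165.4] [ 22  14 196] [ 0.6495 -0.4114  0.0135] d 48.0
blob [378.9 196.1] [ 17  17 231] [ 0.5555 -0.4407  0.0135] d 52.2
  off (array([395.3,  14.2, 207.5]), np.float64(-1.262), None)
blob [355.8 238.4] [ 15  14 168] [ 0.4257 -0.3707  0.0135] d 44.5
  off (array([292.9, -92. , 207.6]), np.float64(-1.262), None)
[[0.95, 0.3, -0.0], [0.3, -0.95, 0.0], [-0.0, -0.0, -1.0]]invalid input at $[0]: expected keys claw, dx, dy, dz, spin
```

```bash
sed -i 's/,((-100,-217.5,12),px(577,363)),((100,-217.5,12),px(593,118))//' fit.py; python3 fit.py | head -6
python3 -m jog '[{"claw":75,"dx":34,"dy":-11,"dz":18,"spin":0},{"claw":75,"dx":68,"dy":-22,"dz":36,"spin":0},{"claw":75,"dx":102,"dy":-33,"dz":54,"spin":0},{"claw":75,"dx":136,"dy":-44,"dz":72,"spin":0},{"claw":75,"dx":170,"dy":-55,"dz":90,"spin":0}]' 25
python3 -m jog '[{"claw":75,"dx":25,"dy":-8,"dz":14,"spin":0},{"claw":75,"dx":50,"dy":-15,"dz":28,"spin":0},{"claw":75,"dx":75,"dy":-23,"dz":42,"spin":0},{"claw":75,"dx":100,"dy":-30,"dz":56,"spin":0},{"claw":75,"dx":123,"dy":-37,"dz":70,"spin":0}]'
python3 -c "
from h import *
c=cam('top'); print(off([.4257,-.3707,.006])); crop(c,300,150,420,270,5,'pics/b1.png')"
```

```text
press [ 0.5096  0.1097 -0.0451]
[[0.0, 0.5], [-0.6, 0.3], [-0.5, -0.6], [-0.2, -0.4], [0.8, 0.2], [0.6, -0.1]]
tray [0.5151 0.2296 0.022 ]
hinge [0.58   0.2266 0.048 ]
axis [ 0.5742 -0.0133  0.055 ]
mark [ 0.5062 -0.0103  0.012 ]
clock: 0.67
eef_pos: [0.321, -0.4426, 0.1232]
eef_rot: [3.104, 0.482, 0.0]
contact_force: [0.2, -0.9, -0.0]
gripper_width: 0.075
finger_force: 0.0
clock: 1.08
eef_pos: [0.4272, -0.3702, 0.0533]
eef_rot: [3.104, 0.484, 0.0]
contact_force: [0.2, -1.2, -0.2]
gripper_width: 0.0752
finger_force: 0.0
(array([-4.3,  2.6, 44.7]), np.float64(-1.26), None)
```

```bash

python3 -m jog '[{"claw":75,"dx":-2,"dy":1,"dz":15,"spin":0},{"claw":75,"dx":-2,"dy":1,"dz":28,"spin":0},{"claw":75,"dx":-2,"dy":1,"dz":38,"spin":0},{"claw":75,"dx":-2,"dy":1,"dz":44,"spin":0},{"claw":75,"dx":-2,"dy":1,"dz":45,"spin":0}]'
python3 -m jog '[{"claw":30,"dx":0,"dy":0,"dz":0,"spin":0},{"claw":30,"dx":0,"dy":0,"dz":0,"spin":0},{"claw":30,"dx":0,"dy":0,"dz":0,"spin":0},{"claw":30,"dx":0,"dy":0,"dz":0,"spin":0},{"claw":30,"dx":0,"dy":0,"dz":0,"spin":0}]' 25
python3 -c "
from h import *
c=cam('scene'); crop(c,200,200,400,350,4,'pics/b2.png')"
```

```text
clock: 1.55
eef_pos: [0.4236, -0.3724, 0.0079]
eef_rot: [-3.103, -0.482, 0.002]
contact_force: [-0.7, 0.4, 1.2]
gripper_width: 0.0753
finger_force: 0.0
clock: 1.97
eef_pos: [0.4245, -0.373, 0.0095]
eef_rot: [3.103, 0.483, 0.001]
contact_force: [0.4, -0.1, 2.3]
gripper_width: 0.0453
finger_force: 25.0
```

View pics/b2.png

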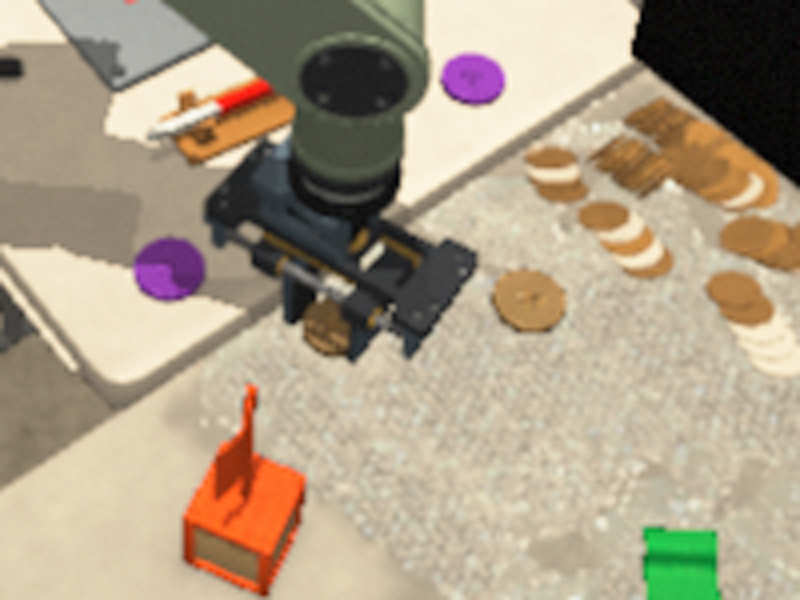

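The scene crop shows a disc between the fingers at (328,328), and the other bronze disc at (530,300). The opening reads 45 mm with 25 N, so it is held. I lift and carry it.

```bash

python3 -m jog '[{"claw":30,"dx":0,"dy":0,"dz":-15,"spin":0},{"claw":30,"dx":0,"dy":0,"dz":-45,"spin":0},{"claw":30,"dx":0,"dy":0,"dz":-80,"spin":0},{"claw":30,"dx":0,"dy":0,"dz":-115,"spin":0},{"claw":30,"dx":0,"dy":0,"dz":-140,"spin":0}]' 35
python3 -m jog '[{"claw":30,"dx":12,"dy":-25,"dz":0,"spin":0},{"claw":30,"dx":28,"dy":-58,"dz":0,"spin":0},{"claw":30,"dx":44,"dy":-91,"dz":0,"spin":0},{"claw":30,"dx":60,"dy":-124,"dz":0,"spin":0},{"claw":30,"dx":70,"dy":-146,"dz":0,"spin":0}]'
python3 -m jog '[{"claw":30,"dx":16,"dy":-33,"dz":0,"spin":0.06},{"claw":30,"dx":32,"dy":-66,"dz":0,"spin":0.12},{"claw":30,"dx":48,"dy":-99,"dz":0,"spin":0.18},{"claw":30,"dx":64,"dy":-132,"dz":0,"spin":0.24},{"claw":30,"dx":78,"dy":-164,"dz":0,"spin":0.3}]'
python3 -c "
from h import *
print(off([.5169,.2696,.14],-1.616))"
```

```text
clock: 2.43
eef_pos: [0.4248, -0.3731, 0.1519]
eef_rot: [3.102, 0.483, 0.003]
contact_force: [0.4, -0.5, -1.9]
gripper_width: 0.045
finger_force: 35.0
clock: 2.85
eef_pos: [0.446, -0.2093, 0.1488]
eef_rot: [-3.102, -0.484, 0.001]
contact_force: [-0.1, 0.1, -1.6]
gripper_width: 0.045
finger_force: 35.0
clock: 3.27
eef_pos: [0.4709, -0.0305, 0.1489]
eef_rot: [-3.142, -0.009, -0.0]
contact_force: [0.3, 0.3, -2.2]
gripper_width: 0.0449
finger_force: 35.0
(array([  47.7, -299.8,    8.9]), np.float64(-1.565), np.float64(0.051))
```

```bash

python3 -m jog '[{"claw":30,"dx":6,"dy":-38,"dz":0,"spin":0.01},{"claw":30,"dx":12,"dy":-76,"dz":0,"spin":0.02},{"claw":30,"dx":18,"dy":-114,"dz":0,"spin":0.03},{"claw":30,"dx":24,"dy":-152,"dz":0,"spin":0.04},{"claw":30,"dx":30,"dy":-188,"dz":0,"spin":0.05}]'
python3 -m jog '[{"claw":30,"dx":5,"dy":-36,"dz":0,"spin":0},{"claw":30,"dx":10,"dy":-72,"dz":0,"spin":0},{"claw":30,"dx":15,"dy":-100,"dz":0,"spin":0},{"claw":30,"dx":18,"dy":-111,"dz":0,"spin":0},{"claw":30,"dx":18,"dy":-111,"dz":0,"spin":0}]'
python3 -c "
from h import *
c=cam('top'); crop(c,80,120,280,270,4,'pics/b3.png')
print(off([.5169,.2696,.026],-1.616))"
```

```text
clock: 3.68
eef_pos: [0.499, 0.158, 0.1488]
eef_rot: [3.141, -0.065, -0.0]
contact_force: [-0.6, -0.4, -1.4]
gripper_width: 0.0449
finger_force: 35.0
clock: 4.1
eef_pos: [0.5223, 0.2683, 0.1484]
eef_rot: [-3.141, 0.06, -0.0]
contact_force: [-0.3, -0.6, -1.9]
gripper_width: 0.0451
finger_force: 35.0
(array([ -4.7,  -3.3, 122.3]), np.float64(-1.61), np.float64(0.006))
```

View pics/b3.png

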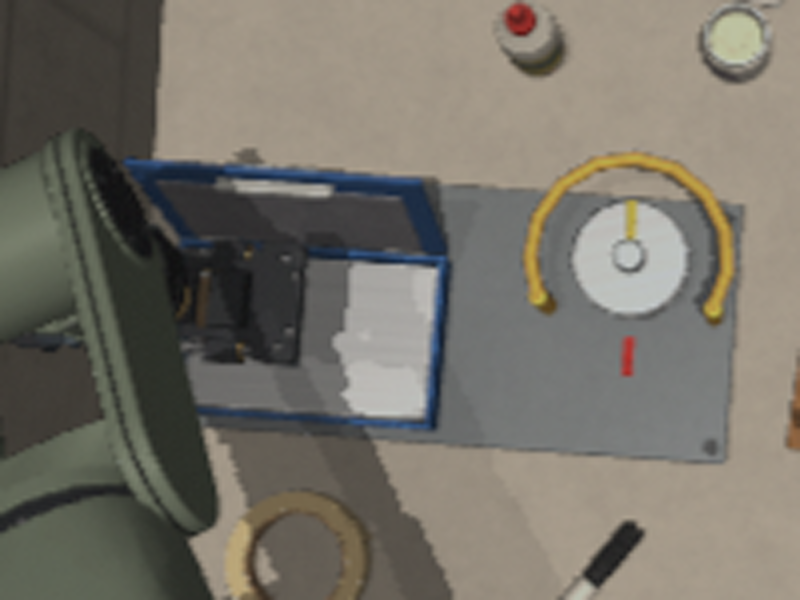

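Gripper and disc are over the left half of the tray (the gripper is at crop (250,300)), clear of the lid. I lower and release.

```bash

python3 -m jog '[{"claw":30,"dx":-3,"dy":0,"dz":30,"spin":0},{"claw":30,"dx":-3,"dy":-1,"dz":60,"spin":0},{"claw":30,"dx":-3,"dy":-1,"dz":90,"spin":0},{"claw":30,"dx":-3,"dy":-1,"dz":110,"spin":0},{"claw":30,"dx":-3,"dy":-1,"dz":118,"spin":0}]'
python3 -m jog '[{"claw":30,"dx":0,"dy":0,"dz":1,"spin":0},{"claw":30,"dx":0,"dy":0,"dz":2,"spin":0},{"claw":30,"dx":0,"dy":0,"dz":3,"spin":0},{"claw":30,"dx":0,"dy":0,"dz":3,"spin":0},{"claw":30,"dx":0,"dy":0,"dz":3,"spin":0}]'
python3 -m jog '[{"claw":58,"dx":0,"dy":0,"dz":0,"spin":0},{"claw":58,"dx":0,"dy":0,"dz":0,"spin":0},{"claw":58,"dx":0,"dy":0,"dz":0,"spin":0},{"claw":58,"dx":0,"dy":0,"dz":-15,"spin":0},{"claw":58,"dx":0,"dy":0,"dz":-40,"spin":0}]'
python3 -m jog '[{"claw":58,"dx":0,"dy":0,"dz":-35,"spin":0},{"claw":58,"dx":0,"dy":0,"dz":-70,"spin":0},{"claw":70,"dx":0,"dy":35,"dz":-90,"spin":0},{"claw":75,"dx":0,"dy":75,"dz":-90,"spin":0},{"claw":75,"dx":0,"dy":115,"dz":-90,"spin":0}]'
python3 -m jog '[{"claw":75,"dx":0,"dy":40,"dz":0,"spin":0},{"claw":75,"dx":0,"dy":80,"dz":0,"spin":0},{"claw":75,"dx":0,"dy":120,"dz":0,"spin":0},{"claw":75,"dx":0,"dy":160,"dz":0,"spin":0},{"claw":75,"dx":0,"dy":198,"dz":0,"spin":0}]'
python3 - <<'E'
from h import *
c=cam("top"); h=cv2.cvtColor(c[0],cv2.COLOR_RGB2HSV)
m=((h[...,0]>6)&(h[...,0]<20)&(h[...,1]>85)).astype(np.uint8); m=cv2.morphologyEx(m,cv2.MORPH_OPEN,np.ones((3,3)))
n,_,st,ce=cv2.connectedComponentsWithStats(m)
for i in range(1,n):
    if st[i,4]>80:
        print(ce[i].round(1),st[i,2:],p2w(c,*ce[i],.0135).round(3),p2w(c,*ce[i],.0315).round(3))
crop(c,100,120,512,320,1.9,'pics/b4.png')
print(off([.5555,-.4407,.1]))
E
```

```text
clock: 4.57
eef_pos: [0.5163, 0.2639, 0.0279]
eef_rot: [3.137, -0.067, -0.011]
contact_force: [-7.9, -4.6, 36.9]
gripper_width: 0.0452
finger_force: 35.0
clock: 4.98
eef_pos: [0.5196, 0.2672, 0.0288]
eef_rot: [-3.14, 0.065, -0.002]
contact_force: [0.5, -0.7, -2.1]
gripper_width: 0.0449
finger_force: 35.0
clock: 5.4
eef_pos: [0.5172, 0.2663, 0.0661]
eef_rot: [3.138, -0.064, -0.008]
contact_force: [-0.5, 0.1, -0.1]
gripper_width: 0.0574
finger_force: 0.0
clock: 5.82
eef_pos: [0.5153, 0.1519, 0.1601]
eef_rot: [-3.14, 0.061, -0.008]
contact_force: [0.7, -0.8, -0.5]
gripper_width: 0.0737
finger_force: 0.0
clock: 6.23
eef_pos: [0.5059, -0.0475, 0.1584]
eef_rot: [3.141, -0.065, 0.002]
contact_force: [0.8, 0.2, -0.2]
gripper_width: 0.0751
finger_force: 0.0
[ 6.2 73.1] [  20  206 2217] [0.919 0.737 0.014] [0.912 0.725 0.032]
[385.4 136.7] [  75   32 1379] [ 0.74  -0.462  0.014] [ 0.736 -0.457  0.032]
[409.7 156.5] [ 18  14 184] [ 0.68  -0.536  0.014] [ 0.677 -0.529  0.032]
[352.3 161.1] [10 11 99] [ 0.662 -0.36   0.014] [ 0.659 -0.356  0.032]
[369.3 165.4] [ 22  14 197] [ 0.65  -0.412  0.014] [ 0.646 -0.407  0.032]
[378.9 196.2] [ 17  17 231] [ 0.555 -0.441  0.014] [ 0.554 -0.436  0.032]
[283.6 212.2] [ 13  42 249] [ 0.499 -0.152  0.014] [ 0.498 -0.151  0.032]
[293.9 213.1] [ 11  41 254] [ 0.497 -0.183  0.014] [ 0.496 -0.182  0.032]
[145.6 201.4] [ 14  14 162] [0.522 0.271 0.014] [0.521 0.266 0.032]
[503.4 290.7] [  22  100 1427] [ 0.283 -0.808  0.014] [ 0.285 -0.798  0.032]
(array([ 66.9, 384.1,  60.6]), np.float64(-1.615), None)
```

View pics/b4.png

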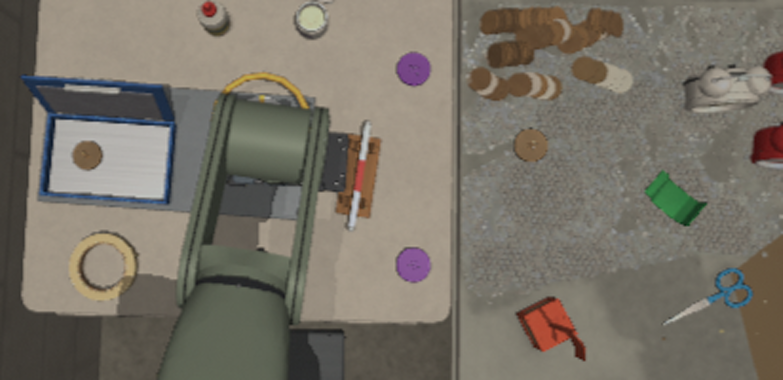

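The first disc lies flat in the tray at crop (87,155) and the second is still at (531,145). I go for the second.

```bash

python3 -m jog '[{"claw":75,"dx":7,"dy":38,"dz":0,"spin":0},{"claw":75,"dx":14,"dy":77,"dz":0,"spin":0},{"claw":75,"dx":21,"dy":116,"dz":0,"spin":0},{"claw":75,"dx":28,"dy":155,"dz":0,"spin":0},{"claw":75,"dx":35,"dy":194,"dz":0,"spin":0}]'
python3 -m jog '[{"claw":75,"dx":7,"dy":39,"dz":0,"spin":0},{"claw":75,"dx":14,"dy":78,"dz":0,"spin":0},{"claw":75,"dx":21,"dy":117,"dz":10,"spin":0},{"claw":75,"dx":28,"dy":155,"dz":20,"spin":0},{"claw":75,"dx":33,"dy":190,"dz":40,"spin":0}]'
python3 -m jog '[{"claw":75,"dx":0,"dy":0,"dz":20,"spin":0},{"claw":75,"dx":0,"dy":0,"dz":40,"spin":0},{"claw":75,"dx":0,"dy":0,"dz":55,"spin":0},{"claw":75,"dx":0,"dy":0,"dz":60,"spin":0},{"claw":75,"dx":0,"dy":0,"dz":60,"spin":0}]'
python3 -c "
from h import *
print(off([.5555,-.4407,.0075]))"
```

```text
clock: 6.7
eef_pos: [0.5333, -0.2425, 0.1583]
eef_rot: [3.141, -0.065, 0.001]
contact_force: [1.4, 0.1, -0.1]
gripper_width: 0.075
finger_force: 0.0
clock: 7.12
eef_pos: [0.5599, -0.4351, 0.1199]
eef_rot: [3.137, -0.065, 0.007]
contact_force: [0.4, -0.5, 0.3]
gripper_width: 0.0756
finger_force: 0.0
clock: 7.53
eef_pos: [0.5578, -0.4312, 0.0563]
eef_rot: [-3.139, 0.064, 0.004]
contact_force: [0.3, 0.1, -0.6]
gripper_width: 0.075
finger_force: 0.0
(array([-1.7,  9.7, 48.8]), np.float64(-1.612), None)
```

```bash

python3 -m jog '[{"claw":75,"dx":-1,"dy":9,"dz":15,"spin":0},{"claw":75,"dx":-1,"dy":9,"dz":28,"spin":0},{"claw":75,"dx":-1,"dy":9,"dz":40,"spin":0},{"claw":75,"dx":-1,"dy":9,"dz":46,"spin":0},{"claw":75,"dx":-1,"dy":9,"dz":48,"spin":0}]'
python3 -m jog '[{"claw":30,"dx":0,"dy":0,"dz":0,"spin":0},{"claw":30,"dx":0,"dy":0,"dz":0,"spin":0},{"claw":30,"dx":0,"dy":0,"dz":0,"spin":0},{"claw":30,"dx":0,"dy":0,"dz":0,"spin":0},{"claw":30,"dx":0,"dy":0,"dz":0,"spin":0}]' 35
python3 -m jog '[{"claw":30,"dx":0,"dy":0,"dz":-15,"spin":0},{"claw":30,"dx":0,"dy":0,"dz":-45,"spin":0},{"claw":30,"dx":0,"dy":0,"dz":-80,"spin":0},{"claw":30,"dx":0,"dy":0,"dz":-115,"spin":0},{"claw":30,"dx":0,"dy":0,"dz":-140,"spin":0}]' 35
python3 -c "
from h import *
print(off([.5133,.187,.145],-1.616))"
```

```text
clock: 7.95
eef_pos: [0.556, -0.4402, 0.0079]
eef_rot: [-3.139, 0.065, 0.004]
contact_force: [-0.2, 1.4, -0.5]
gripper_width: 0.0752
finger_force: 0.0
clock: 8.37
eef_pos: [0.5574, -0.4414, 0.0108]
eef_rot: [3.14, -0.065, 0.002]
contact_force: [-0.0, -1.3, 1.1]
gripper_width: 0.0523
finger_force: 35.0
clock: 8.78
eef_pos: [0.5575, -0.4414, 0.1535]
eef_rot: [3.139, -0.065, 0.004]
contact_force: [0.4, -1.4, -2.0]
gripper_width: 0.0527
finger_force: 35.0
(array([ -70.1, -626.1,    6.9]), np.float64(-1.612), np.float64(0.004))
```

```bash

python3 -m jog '[{"claw":30,"dx":-3,"dy":-25,"dz":0,"spin":0},{"claw":30,"dx":-7,"dy":-63,"dz":0,"spin":0},{"claw":30,"dx":-12,"dy":-102,"dz":0,"spin":0},{"claw":30,"dx":-17,"dy":-141,"dz":0,"spin":0},{"claw":30,"dx":-21,"dy":-180,"dz":0,"spin":0}]'
python3 -m jog '[{"claw":30,"dx":-4,"dy":-39,"dz":0,"spin":0},{"claw":30,"dx":-8,"dy":-78,"dz":0,"spin":0},{"claw":30,"dx":-12,"dy":-117,"dz":0,"spin":0},{"claw":30,"dx":-16,"dy":-156,"dz":0,"spin":0},{"claw":30,"dx":-21,"dy":-195,"dz":0,"spin":0}]'
python3 -m jog '[{"claw":30,"dx":-4,"dy":-39,"dz":0,"spin":0},{"claw":30,"dx":-8,"dy":-78,"dz":0,"spin":0},{"claw":30,"dx":-12,"dy":-117,"dz":0,"spin":0},{"claw":30,"dx":-17,"dy":-156,"dz":0,"spin":0},{"claw":30,"dx":-22,"dy":-195,"dz":0,"spin":0}]'
python3 -m jog '[{"claw":30,"dx":-2,"dy":-30,"dz":0,"spin":0},{"claw":30,"dx":-5,"dy":-50,"dz":0,"spin":0},{"claw":30,"dx":-6,"dy":-56,"dz":0,"spin":0},{"claw":30,"dx":-6,"dy":-56,"dz":0,"spin":0},{"claw":30,"dx":-6,"dy":-56,"dz":0,"spin":0}]'
python3 -c "
from h import *
print(off([.5133,.187,.029],-1.616)); c=cam('scene'); crop(c,150,80,350,230,4,'pics/b5.png')"
```

```text
clock: 9.2
eef_pos: [0.5424, -0.2585, 0.1499]
eef_rot: [-3.141, 0.066, 0.001]
contact_force: [0.7, -0.3, -1.4]
gripper_width: 0.0528
finger_force: 35.0
clock: 9.62
eef_pos: [0.5299, -0.0627, 0.1502]
eef_rot: [-3.141, 0.065, -0.001]
contact_force: [2.1, 1.1, -1.8]
gripper_width: 0.0528
finger_force: 35.0
clock: 10.03
eef_pos: [0.5158, 0.133, 0.1502]
eef_rot: [3.141, -0.065, 0.0]
contact_force: [0.7, 0.1, -2.2]
gripper_width: 0.0522
finger_force: 35.0
clock: 10.45
eef_pos: [0.5125, 0.1868, 0.1498]
eef_rot: [3.14, -0.064, -0.0]
contact_force: [0.0, -0.7, -1.2]
gripper_width: 0.0525
finger_force: 35.0
(array([  0.8,  -0.4, 120.8]), np.float64(-1.611), np.float64(0.005))
```

```bash

python3 -m jog '[{"claw":30,"dx":0,"dy":0,"dz":30,"spin":0},{"claw":30,"dx":0,"dy":0,"dz":60,"spin":0},{"claw":30,"dx":0,"dy":0,"dz":85,"spin":0},{"claw":30,"dx":0,"dy":0,"dz":100,"spin":0},{"claw":30,"dx":0,"dy":0,"dz":108,"spin":0}]'
python3 -m jog '[{"claw":30,"dx":0,"dy":0,"dz":4,"spin":0},{"claw":30,"dx":0,"dy":0,"dz":7,"spin":0},{"claw":30,"dx":0,"dy":0,"dz":10,"spin":0},{"claw":30,"dx":0,"dy":0,"dz":12,"spin":0},{"claw":30,"dx":0,"dy":0,"dz":12,"spin":0}]'
python3 -m jog '[{"claw":59,"dx":0,"dy":0,"dz":0,"spin":0},{"claw":59,"dx":0,"dy":0,"dz":0,"spin":0},{"claw":59,"dx":0,"dy":0,"dz":0,"spin":0},{"claw":59,"dx":0,"dy":0,"dz":-15,"spin":0},{"claw":59,"dx":0,"dy":0,"dz":-40,"spin":0}]'
python3 -m jog '[{"claw":59,"dx":0,"dy":0,"dz":-35,"spin":0},{"claw":59,"dx":0,"dy":0,"dz":-70,"spin":0},{"claw":30,"dx":0,"dy":35,"dz":-90,"spin":0},{"claw":10,"dx":0,"dy":75,"dz":-90,"spin":0},{"claw":0,"dx":0,"dy":115,"dz":-90,"spin":0}]'
python3 -m jog '[{"claw":0,"dx":0,"dy":40,"dz":0,"spin":0},{"claw":0,"dx":0,"dy":80,"dz":0,"spin":0},{"claw":0,"dx":0,"dy":90,"dz":0,"spin":0},{"claw":0,"dx":0,"dy":90,"dz":0,"spin":0},{"claw":0,"dx":0,"dy":90,"dz":0,"spin":0}]'
python3 - <<'E'
from h import *
print(off([.65,.2266,.25],-1.616))
c=cam("top"); crop(c,80,100,330,260,3.2,'pics/b6.png')
h=cv2.cvtColor(c[0],cv2.COLOR_RGB2HSV)
m=((h[...,0]>6)&(h[...,0]<20)&(h[...,1]>85)).astype(np.uint8); m=cv2.morphologyEx(m,cv2.MORPH_OPEN,np.ones((3,3)))
n,_,st,ce=cv2.connectedComponentsWithStats(m)
p=np.array([.5096,.1097]);Rt=R.from_euler('z',.0451).as_matrix()[:2,:2]
for i in range(1,n):
    if st[i,4]>80: w=p2w(c,*ce[i],.0315); print(ce[i].round(1),st[i,2:],w.round(3),"press",(Rt@(w[:2]-p)).round(3))
E
```

```text
clock: 10.92
eef_pos: [0.5115, 0.1852, 0.0397]
eef_rot: [3.139, -0.068, -0.006]
contact_force: [0.5, 0.0, -1.0]
gripper_width: 0.0529
finger_force: 35.0
clock: 11.33
eef_pos: [0.5131, 0.1873, 0.0303]
eef_rot: [-3.141, 0.065, -0.001]
contact_force: [-0.1, -0.2, -1.8]
gripper_width: 0.0528
finger_force: 35.0
clock: 11.75
eef_pos: [0.5109, 0.1868, 0.0685]
eef_rot: [3.139, -0.064, -0.008]
contact_force: [-0.0, -0.3, -0.2]
gripper_width: 0.0589
finger_force: 0.0
clock: 12.17
eef_pos: [0.5091, 0.072, 0.1623]
eef_rot: [-3.141, 0.06, -0.008]
contact_force: [0.6, -0.9, -0.3]
gripper_width: 0.0422
finger_force: 0.0
clock: 12.58
eef_pos: [0.5045, -0.0173, 0.1602]
eef_rot: [-3.14, 0.067, -0.001]
contact_force: [0.2, -0.2, -0.3]
gripper_width: 0.0082
finger_force: 0.0
(array([ 135. , -250. ,  -89.5]), np.float64(-1.614), np.float64(0.002))
[ 6.2 73.2] [  20  206 2216] [0.912 0.725 0.032] press [0.374 0.633]
[385.5 136.7] [  75   31 1381] [ 0.736 -0.457  0.032] press [ 0.252 -0.556]
[409.7 156.5] [ 18  14 185] [ 0.677 -0.529  0.032] press [ 0.196 -0.631]
[352.3 161.1] [10 11 99] [ 0.659 -0.356  0.032] press [ 0.17  -0.458]
[369.2 165.4] [ 22  14 196] [ 0.646 -0.407  0.032] press [ 0.16 -0.51]
[283.1 211.2] [ 13  42 318] [ 0.501 -0.149  0.032] press [ 0.003 -0.259]
[293.9 213.1] [ 11  41 254] [ 0.496 -0.182  0.032] press [ 0.    -0.292]
[145.6 201.4] [ 14  14 163] [0.52  0.266 0.032] press [0.004 0.157]
[171.7 205. ] [ 17  17 228] [0.511 0.187 0.032] press [-0.002  0.077]
[503.4 290.6] [  21  100 1424] [ 0.285 -0.798  0.032] press [-0.184 -0.917]
```

View pics/b6.png

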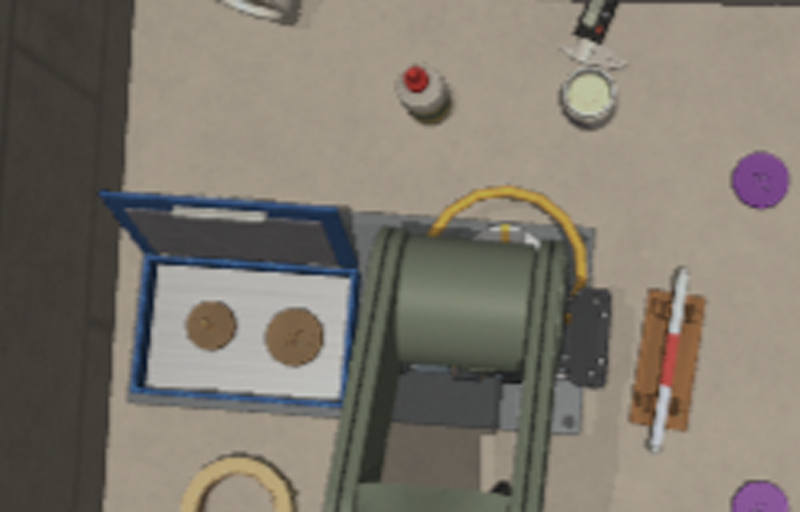

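Both discs lie flat in the tray, at crop (211,325) and (294,336). The lid leans back (edge at (100-350,200)) and the bottle at (418,85) is clear. With the fingers closed, I go behind the lid.

```bash

python3 -m jog '[{"claw":0,"dx":0,"dy":0,"dz":-40,"spin":0},{"claw":0,"dx":0,"dy":0,"dz":-80,"spin":0},{"claw":0,"dx":15,"dy":-25,"dz":-90,"spin":0},{"claw":0,"dx":36,"dy":-55,"dz":-90,"spin":0},{"claw":0,"dx":57,"dy":-86,"dz":-90,"spin":0}]' 40
python3 -m jog '[{"claw":0,"dx":21,"dy":-32,"dz":0,"spin":0},{"claw":0,"dx":42,"dy":-64,"dz":0,"spin":0},{"claw":0,"dx":63,"dy":-96,"dz":0,"spin":0},{"claw":0,"dx":84,"dy":-128,"dz":0,"spin":0},{"claw":0,"dx":104,"dy":-160,"dz":0,"spin":0}]'
python3 -m jog '[{"claw":0,"dx":0,"dy":0,"dz":0,"spin":0},{"claw":0,"dx":0,"dy":0,"dz":30,"spin":0},{"claw":0,"dx":0,"dy":0,"dz":65,"spin":0},{"claw":0,"dx":0,"dy":0,"dz":92,"spin":0},{"claw":0,"dx":0,"dy":0,"dz":100,"spin":0}]'
python3 -c "
from h import *
print(off([.602,.2255,.153]))"
```

```text
clock: 13.05
eef_pos: [0.5658, 0.069, 0.2519]
eef_rot: [-3.14, 0.063, -0.006]
contact_force: [0.5, 0.8, -0.2]
gripper_width: 0.0007
finger_force: 0.0
clock: 13.47
eef_pos: [0.6754, 0.2261, 0.2496]
eef_rot: [-3.141, 0.06, 0.001]
contact_force: [0.9, -0.0, 0.8]
gripper_width: 0.0006
finger_force: 0.0
clock: 13.88
eef_pos: [0.6716, 0.2229, 0.1442]
eef_rot: [3.138, -0.061, -0.015]
contact_force: [-0.4, -0.4, -0.4]
gripper_width: 0.0006
finger_force: 0.0
(array([-69.7,   0.1,  -8.1]), np.float64(-1.609), None)
```

```bash

python3 -m jog '[{"claw":0,"dx":-14,"dy":0,"dz":-2,"spin":0},{"claw":0,"dx":-28,"dy":0,"dz":-4,"spin":0},{"claw":0,"dx":-42,"dy":0,"dz":-6,"spin":0},{"claw":0,"dx":-56,"dy":0,"dz":-7,"spin":0},{"claw":0,"dx":-70,"dy":0,"dz":-8,"spin":0}]'
python3 -m jog '[{"claw":0,"dx":-14,"dy":0,"dz":1,"spin":0},{"claw":0,"dx":-28,"dy":0,"dz":2,"spin":0},{"claw":0,"dx":-43,"dy":0,"dz":6,"spin":0},{"claw":0,"dx":-58,"dy":0,"dz":13,"spin":0},{"claw":0,"dx":-70,"dy":0,"dz":22,"spin":0}]'
python3 -c "
from h import *
print(off([.520,.2278,.120])); c=cam('scene'); crop(c,150,60,350,210,4,'pics/l1.png')"
```

```text
clock: 14.3
eef_pos: [0.6056, 0.2261, 0.1599]
eef_rot: [-3.14, 0.062, -0.006]
contact_force: [1.2, 0.1, 0.6]
gripper_width: 0.0002
finger_force: 0.5
clock: 14.72
eef_pos: [0.5353, 0.2291, 0.1381]
eef_rot: [-3.139, 0.062, -0.006]
contact_force: [-0.4, -0.5, 1.4]
gripper_width: 0.0004
finger_force: 0.5
(array([-15.4,   1.9,  18. ]), np.float64(-1.61), None)
```

View pics/l1.png

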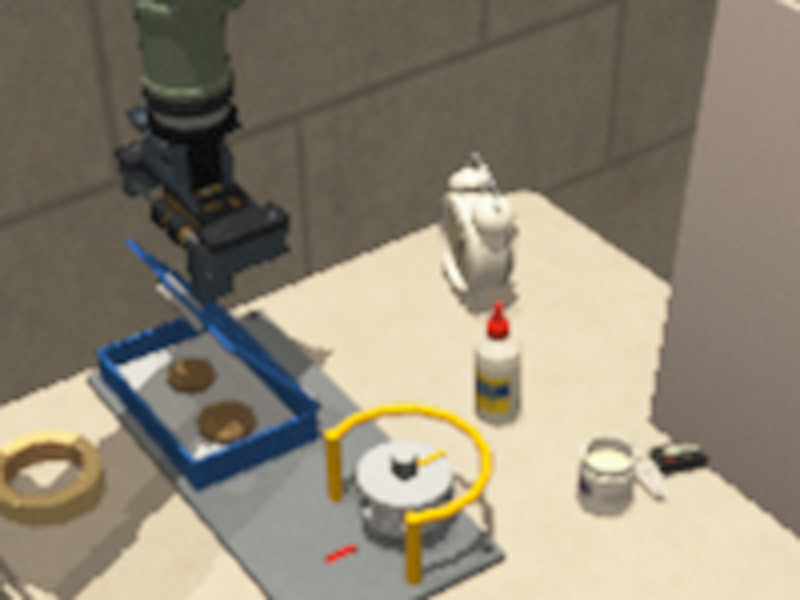

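The lid is being pushed down (edge at crop (130,240)), with both discs still visible in the tray. I continue along the arc.

```bash

python3 -m jog '[{"claw":0,"dx":-8,"dy":0,"dz":9,"spin":0},{"claw":0,"dx":-15,"dy":0,"dz":18,"spin":0},{"claw":0,"dx":-22,"dy":0,"dz":27,"spin":0},{"claw":0,"dx":-28,"dy":0,"dz":36,"spin":0},{"claw":0,"dx":-33,"dy":0,"dz":44,"spin":0}]'
python3 -m jog '[{"claw":0,"dx":-4,"dy":0,"dz":9,"spin":0},{"claw":0,"dx":-8,"dy":0,"dz":18,"spin":0},{"claw":0,"dx":-10,"dy":0,"dz":25,"spin":0},{"claw":0,"dx":-11,"dy":0,"dz":30,"spin":0},{"claw":0,"dx":-11,"dy":0,"dz":33,"spin":0}]'
python3 -c "
from h import *
print(off([.491,.2285,.054]))"
```

```text
clock: 15.18
eef_pos: [0.503, 0.23, 0.0927]
eef_rot: [-3.14, 0.063, -0.004]
contact_force: [0.0, 0.6, 0.4]
gripper_width: 0.0003
finger_force: 0.3
clock: 15.6
eef_pos: [0.4909, 0.2291, 0.0581]
eef_rot: [3.14, -0.065, -0.002]
contact_force: [-0.8, 0.1, 0.3]
gripper_width: 0.0002
finger_force: 0.2
(array([0.1, 0.6, 4.1]), np.float64(-1.612), None)
```

```bash

python3 -m jog '[{"claw":0,"dx":0,"dy":0,"dz":2,"spin":0},{"claw":0,"dx":0,"dy":0,"dz":3,"spin":0},{"claw":0,"dx":0,"dy":0,"dz":4,"spin":0},{"claw":0,"dx":0,"dy":0,"dz":4,"spin":0},{"claw":0,"dx":0,"dy":0,"dz":4,"spin":0}]'
python3 -m jog '[{"claw":0,"dx":0,"dy":0,"dz":1,"spin":0},{"claw":0,"dx":0,"dy":0,"dz":1,"spin":0},{"claw":0,"dx":0,"dy":0,"dz":2,"spin":0},{"claw":0,"dx":0,"dy":0,"dz":2,"spin":0},{"claw":0,"dx":0,"dy":0,"dz":2,"spin":0}]'
```

```text
clock: 16.02
eef_pos: [0.4918, 0.2293, 0.0551]
eef_rot: [-3.141, 0.065, -0.001]
contact_force: [0.2, -0.1, 0.9]
gripper_width: 0.0006
finger_force: 0.0
clock: 16.43
eef_pos: [0.4919, 0.2294, 0.0542]
eef_rot: [-3.141, 0.065, -0.002]
contact_force: [-2.2, -1.4, 9.3]
gripper_width: 0.0005
finger_force: 4.1
```

Hard stop at 54 mm with 9 N, so the lid is shut. I lift off and go towards the bar.

```bash

python3 -m jog '[{"claw":0,"dx":0,"dy":0,"dz":-25,"spin":0},{"claw":20,"dx":0,"dy":0,"dz":-60,"spin":0},{"claw":50,"dx":0,"dy":0,"dz":-100,"spin":0},{"claw":50,"dx":0,"dy":30,"dz":-110,"spin":0},{"claw":50,"dx":0,"dy":70,"dz":-110,"spin":0}]'
python3 -m jog '[{"claw":50,"dx":0,"dy":40,"dz":0,"spin":0},{"claw":50,"dx":0,"dy":80,"dz":0,"spin":0},{"claw":50,"dx":0,"dy":120,"dz":0,"spin":0},{"claw":50,"dx":0,"dy":160,"dz":0,"spin":0},{"claw":50,"dx":0,"dy":200,"dz":0,"spin":0}]'
python3 -m jog '[{"claw":50,"dx":-20,"dy":35,"dz":0,"spin":0},{"claw":50,"dx":-40,"dy":70,"dz":0,"spin":0},{"claw":50,"dx":-60,"dy":105,"dz":0,"spin":0},{"claw":50,"dx":-80,"dy":140,"dz":0,"spin":0},{"claw":50,"dx":-100,"dy":175,"dz":0,"spin":0}]'
python3 -c "
from h import *
c=cam('top'); crop(c,110,140,320,295,3.8,'pics/l2.png'); print(off([.5008,-.166,.1],-.12+np.pi/2))"
```

```text
clock: 16.85
eef_pos: [0.4915, 0.1614, 0.1669]
eef_rot: [-3.137, 0.058, -0.015]
contact_force: [0.6, -1.3, -0.5]
gripper_width: 0.0242
finger_force: 0.0
clock: 17.27
eef_pos: [0.4799, -0.0423, 0.1631]
eef_rot: [3.141, -0.064, 0.001]
contact_force: [1.2, 0.5, -0.1]
gripper_width: 0.0504
finger_force: 0.0
clock: 17.68
eef_pos: [0.3719, -0.2125, 0.163]
eef_rot: [3.141, -0.064, 0.001]
contact_force: [0.9, -0.5, -0.2]
gripper_width: 0.0501
finger_force: 0.0
(array([130.2, -58.2,  62.4]), np.float64(-1.616), np.float64(0.075))
```

View pics/l2.png

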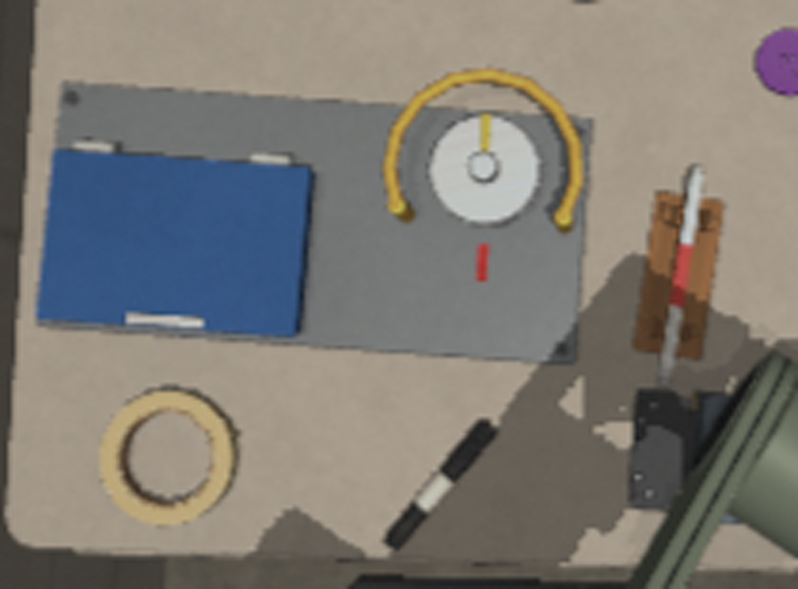

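The lid is flat shut (crop (38-310,150-335)) with the latch slot at (165,320). The collar is untouched and the bar lies in its rest at (680,274). I move over the bar and measure the collar axis with both cameras.

```bash

python3 - <<'E'
from h import *
from scipy.optimize import least_squares
c=cam("top"); s=cam("scene")
def disc(c,guess,rad):
    u,v=w2p(c,guess).astype(int); f=cv2.cvtColor(c[0],cv2.COLOR_RGB2HSV); w=rad
    m=np.zeros(f.shape[:2],np.uint8); m[v-w:v+w,u-w:u+w]=((f[...,2]>190)&(f[...,1]<40))[v-w:v+w,u-w:u+w]
    n,_,st,ce=cv2.connectedComponentsWithStats(m); i=1+np.argmax(st[1:,4]); 
    k=cv2.convexHull(np.argwhere(_==i)[:,::-1].astype(np.int32)); e=cv2.fitEllipse(k); return e,st[i]
e,st=disc(c,[.576,-.012,.075],22); print(e,st,p2w(c,*e[0],.075).round(4))
e,st=disc(s,[.576,-.012,.075],22); print(e,st,p2w(s,*e[0],.075).round(4))
crop(s,190,140,340,260,5,'pics/s1.png')
E
python3 -m jog '[{"claw":45,"dx":26,"dy":-12,"dz":0,"spin":0.02},{"claw":45,"dx":52,"dy":-23,"dz":10,"spin":0.04},{"claw":45,"dx":78,"dy":-35,"dz":20,"spin":0.06},{"claw":45,"dx":104,"dy":-47,"dz":40,"spin":0.08},{"claw":45,"dx":130,"dy":-58,"dz":60,"spin":0.095}]'
python3 -m jog '[{"claw":45,"dx":0,"dy":0,"dz":20,"spin":0},{"claw":45,"dx":0,"dy":0,"dz":35,"spin":0},{"claw":45,"dx":0,"dy":0,"dz":40,"spin":0},{"claw":45,"dx":0,"dy":0,"dz":40,"spin":0},{"claw":45,"dx":0,"dy":0,"dz":40,"spin":0}]'
python3 -c "
from h import *
print(off([.5008,-.166,.0125],-.14+np.pi/2))"
```

```text
((237.15109252929688, 184.39865112304688), (25.658302307128906, 26.235183715820312), 92.16834259033203) [224 172  27  26 436] [ 0.5737 -0.0115  0.075 ]
((253.90789794921875, 179.7464141845703), (10.639439582824707, 21.04961585998535), 68.0430908203125) [244 174  21  13 141] [ 0.5753 -0.032   0.075 ]
clock: 18.25
eef_pos: [0.5079, -0.1564, 0.1027]
eef_rot: [3.134, -0.212, 0.003]
contact_force: [0.1, -0.5, 0.4]
gripper_width: 0.0454
finger_force: 0.0
clock: 18.67
eef_pos: [0.506, -0.158, 0.0633]
eef_rot: [3.134, -0.212, 0.001]
contact_force: [0.4, -0.0, -0.4]
gripper_width: 0.0446
finger_force: 0.0
(array([-4.1,  8.7, 50.8]), np.float64(-1.706), np.float64(0.005))
```

View pics/s1.png

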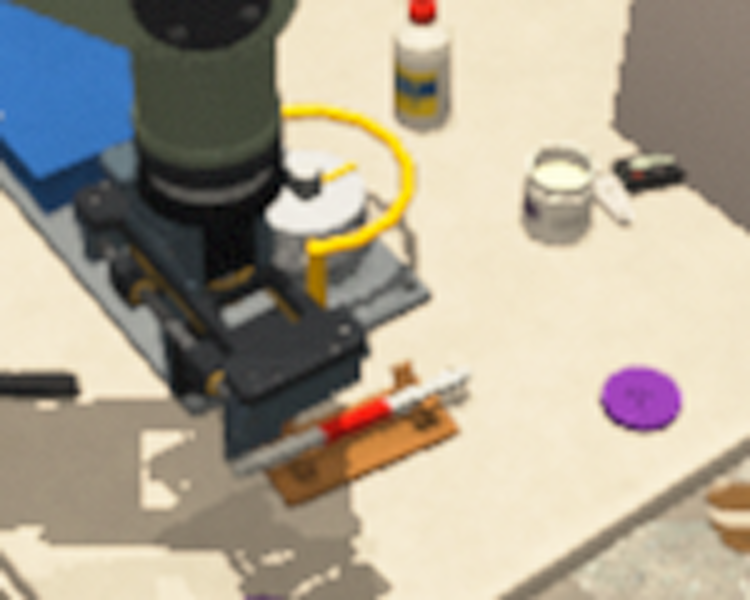

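Scene crop: the bar in its rest at (345,430) below the gripper, with the collar partly hidden at (315,195). I descend on the bar with the correction.

```bash

python3 -m jog '[{"claw":45,"dx":-4,"dy":9,"dz":10,"spin":0},{"claw":45,"dx":-4,"dy":9,"dz":22,"spin":0},{"claw":45,"dx":-4,"dy":9,"dz":35,"spin":0},{"claw":45,"dx":-4,"dy":9,"dz":45,"spin":0},{"claw":45,"dx":-4,"dy":9,"dz":50,"spin":0}]'
python3 -m jog '[{"claw":30,"dx":0,"dy":0,"dz":0,"spin":0},{"claw":20,"dx":0,"dy":0,"dz":0,"spin":0},{"claw":14,"dx":0,"dy":0,"dz":0,"spin":0},{"claw":5,"dx":0,"dy":0,"dz":0,"spin":0},{"claw":5,"dx":0,"dy":0,"dz":0,"spin":0}]' 15
python3 -m jog '[{"claw":5,"dx":0,"dy":0,"dz":0,"spin":0},{"claw":5,"dx":0,"dy":0,"dz":0,"spin":0},{"claw":5,"dx":0,"dy":0,"dz":0,"spin":0},{"claw":5,"dx":0,"dy":0,"dz":0,"spin":0},{"claw":5,"dx":0,"dy":0,"dz":0,"spin":0}]' 50
python3 -c "
from h import *
print(off([.5008,-.166,.0125],-.14+np.pi/2)); s=cam('scene');print(w2p(s,[.5737,-.0115,.095]))"
```

```text
clock: 19.08
eef_pos: [0.5004, -0.167, 0.0129]
eef_rot: [3.134, -0.214, 0.001]
contact_force: [-0.6, 0.3, 0.6]
gripper_width: 0.0446
finger_force: 0.0
clock: 19.5
eef_pos: [0.5008, -0.1671, 0.0135]
eef_rot: [3.134, -0.214, 0.002]
contact_force: [0.5, -0.6, -0.1]
gripper_width: 0.0147
finger_force: 0.0
clock: 19.92
eef_pos: [0.5007, -0.1671, 0.0134]
eef_rot: [3.134, -0.214, 0.001]
contact_force: [-0.5, -0.5, 5.1]
gripper_width: 0.0091
finger_force: 50.0
(array([-0. , -1.1,  0.9]), np.float64(-1.707), np.float64(0.004))
[249.94273463 172.42334865]
```

```bash

python3 -m jog '[{"claw":5,"dx":0,"dy":0,"dz":-10,"spin":0},{"claw":5,"dx":0,"dy":0,"dz":-30,"spin":0},{"claw":5,"dx":0,"dy":0,"dz":-60,"spin":0},{"claw":5,"dx":0,"dy":0,"dz":-80,"spin":0},{"claw":5,"dx":0,"dy":0,"dz":-90,"spin":0}]'
cat > stripe.py <<'E'
from h import *
A=np.array([.5737,-.0115]); Y=-.0451
def stripe(im,tow,c):   # im BGR; tow maps pixel->orig pixel
    h=cv2.cvtColor(im,cv2.COLOR_BGR2HSV); m=(h[...,0]>18)&(h[...,0]<34)&(h[...,1]>70)&(h[...,2]>90)
    P=np.array([p2w(c,*tow(x,y),.075)[:2] for y,x in np.argwhere(m)]); d=np.linalg.norm(P-A,axis=1)
    k=P[(d>.014)&(d<.044)]; 
    if len(k)<3: return None
    v=k.mean(0)-A; a=np.arctan2(v[1],v[0]); val=(a-Y-np.pi+3.4)%(2*np.pi)
    return len(k),"world",round(a,3),"press",round(a-Y,3),"value",round(val,3)
E
python3 - <<'E'
from stripe import *
c=cam("top"); im=cv2.imread("pics/l2.png"); print(stripe(im,lambda x,y:(110+(x+.5)/3.8-.5,140+(y+.5)/3.8-.5),c))
print(stripe(c[0][:,:,::-1].copy(),lambda x,y:(x,y),c))
crop(c,200,150,330,250,6,'pics/g1.png')
E
```

```text
clock: 20.38
eef_pos: [0.5015, -0.1674, 0.1057]
eef_rot: [3.133, -0.214, 0.006]
contact_force: [0.5, -0.3, -0.3]
gripper_width: 0.0095
finger_force: 50.0
(359, 'world', np.float64(0.01), 'press', np.float64(0.055), 'value', np.float64(0.314))
(20, 'world', np.float64(0.006), 'press', np.float64(0.051), 'value', np.float64(0.309))
```

View pics/g1.png

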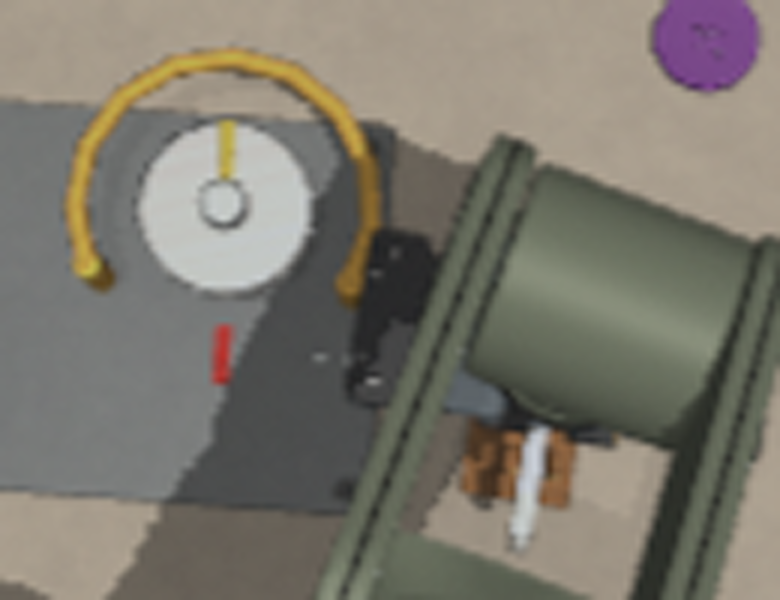

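The bar is held (crop (525,490)). The collar stripe points away from the robot (225,150), so its value is about 0.31 and a hole faces the robot. I go to the pre-insertion pose.

```bash
cat > arc.py <<'E'
from stripe import *
def pose(r_,wa,z=.0434):  # TCP for bar pointing at axis, bar at world angle wa (from axis), radius r_ of bar centre
    return off([A[0]+r_*np.cos(wa),A[1]+r_*np.sin(wa),z],wa+np.pi/2)
E
python3 -c "
from arc import *
print(pose(.150,np.pi+.010,.1),pose(.150,np.pi+.010))"
```

```text
(array([ -98.6, -142.5,    5.6]), np.float64(-1.707), np.float64(-0.146)) (array([ -99. , -142.6,   62.2]), np.float64(-1.707), np.float64(-0.146))
```

```bash

python3 -m jog '[{"claw":5,"dx":-20,"dy":-25,"dz":0,"spin":-0.03},{"claw":5,"dx":-40,"dy":-54,"dz":0,"spin":-0.06},{"claw":5,"dx":-60,"dy":-84,"dz":0,"spin":-0.09},{"claw":5,"dx":-80,"dy":-114,"dz":0,"spin":-0.12},{"claw":5,"dx":-99,"dy":-142,"dz":0,"spin":-0.146}]'
python3 -m jog '[{"claw":5,"dx":0,"dy":0,"dz":0,"spin":0},{"claw":5,"dx":0,"dy":0,"dz":20,"spin":0},{"claw":5,"dx":0,"dy":0,"dz":40,"spin":0},{"claw":5,"dx":0,"dy":0,"dz":55,"spin":0},{"claw":5,"dx":0,"dy":0,"dz":60,"spin":0}]'
python3 -m jog '[{"claw":5,"dx":0,"dy":0,"dz":2,"spin":0},{"claw":5,"dx":0,"dy":0,"dz":2,"spin":0},{"claw":5,"dx":0,"dy":0,"dz":2,"spin":0},{"claw":5,"dx":0,"dy":0,"dz":2,"spin":0},{"claw":5,"dx":0,"dy":0,"dz":2,"spin":0}]'
python3 -c "
from arc import *
print(pose(.140,np.pi+.010)); s=cam('scene'); crop(s,180,140,330,260,5,'pics/s2.png'); c=cam('top'); crop(c,180,150,310,250,6,'pics/g2.png')"
```

```text
clock: 20.85
eef_pos: [0.4193, -0.0115, 0.1018]
eef_rot: [-3.141, -0.016, 0.004]
contact_force: [1.0, 0.8, -1.2]
gripper_width: 0.0098
finger_force: 50.0
clock: 21.27
eef_pos: [0.4193, -0.0129, 0.0404]
eef_rot: [-3.141, -0.016, 0.009]
contact_force: [-0.8, 0.4, -1.5]
gripper_width: 0.01
finger_force: 50.0
clock: 21.68
eef_pos: [0.4221, -0.013, 0.0416]
eef_rot: [3.141, 0.015, 0.003]
contact_force: [-0.0, -0.6, -1.1]
gripper_width: 0.0097
finger_force: 50.0
(array([11.6,  0. , -1.8]), np.float64(-1.561), np.float64(-0.0))
```

View pics/g2.png

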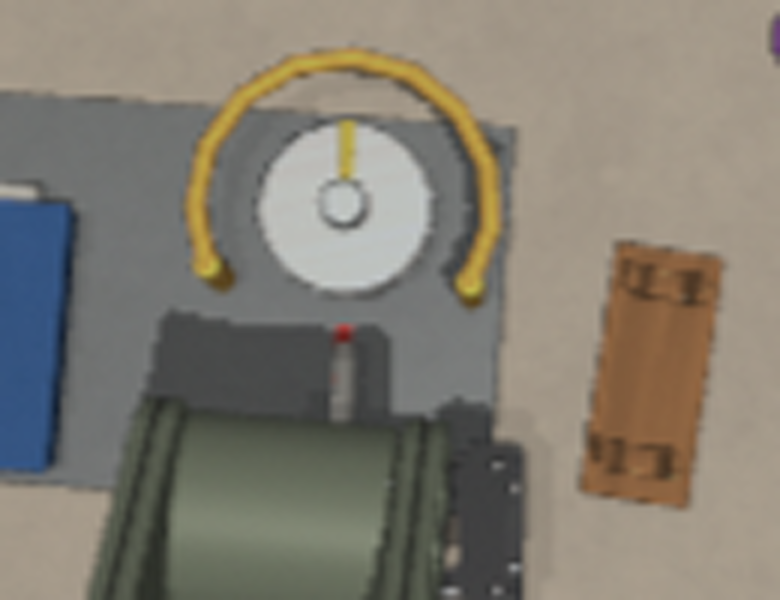

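The bar tip at crop (343,340) lines up with the collar centre (344,204). I insert gently.

```bash

python3 -m jog '[{"claw":5,"dx":6,"dy":0,"dz":-2,"spin":0},{"claw":5,"dx":12,"dy":0,"dz":-2,"spin":0},{"claw":5,"dx":18,"dy":0,"dz":-2,"spin":0},{"claw":5,"dx":22,"dy":0,"dz":-2,"spin":0},{"claw":5,"dx":25,"dy":0,"dz":-2,"spin":0}]'
python3 -m jog '[{"claw":5,"dx":3,"dy":0,"dz":0,"spin":0},{"claw":5,"dx":6,"dy":0,"dz":0,"spin":0},{"claw":5,"dx":8,"dy":0,"dz":0,"spin":0},{"claw":5,"dx":8,"dy":0,"dz":0,"spin":0},{"claw":5,"dx":8,"dy":0,"dz":0,"spin":0}]'
python3 -c "
from arc import *
print(pose(.108,np.pi+.010))"
```

```text
clock: 22.2
eef_pos: [0.4476, -0.0126, 0.0429]
eef_rot: [3.141, 0.015, 0.001]
contact_force: [-0.1, -0.1, -2.0]
gripper_width: 0.0094
finger_force: 50.0
clock: 22.62
eef_pos: [0.4544, -0.0126, 0.0429]
eef_rot: [3.141, 0.015, -0.001]
contact_force: [0.5, 0.4, -0.8]
gripper_width: 0.0097
finger_force: 50.0
(array([11.3,  0.1, -0.5]), np.float64(-1.561), np.float64(-0.0))
```

```bash

python3 -m jog '[{"claw":5,"dx":3,"dy":0,"dz":0,"spin":0},{"claw":5,"dx":6,"dy":0,"dz":0,"spin":0},{"claw":5,"dx":9,"dy":0,"dz":0,"spin":0},{"claw":5,"dx":9,"dy":0,"dz":0,"spin":0},{"claw":5,"dx":9,"dy":0,"dz":0,"spin":0}]'
python3 -m jog '[{"claw":5,"dx":0.4,"dy":8.8,"dz":0,"spin":-0.08},{"claw":5,"dx":1.4,"dy":17.5,"dz":0,"spin":-0.16},{"claw":5,"dx":3.2,"dy":26.1,"dz":0,"spin":-0.24},{"claw":5,"dx":5.6,"dy":34.6,"dz":0,"spin":-0.32},{"claw":5,"dx":7.8,"dy":40.8,"dz":0,"spin":-0.38}]'
python3 -c "
from arc import *
c=cam('top'); print(stripe(c[0][:,:,::-1].copy(),lambda x,y:(x,y),c)); print(pose(.110,np.pi+.39))"
```

```text
clock: 23.03
eef_pos: [0.4638, -0.0125, 0.0429]
eef_rot: [3.141, 0.015, 0.0]
contact_force: [0.2, -0.0, -1.2]
gripper_width: 0.0097
finger_force: 50.0
clock: 23.45
eef_pos: [0.4709, -0.0524, 0.0428]
eef_rot: [-3.079, -0.614, 0.002]
contact_force: [-1.4, 6.5, -0.2]
gripper_width: 0.0095
finger_force: 50.0
(23, 'world', np.float64(0.267), 'press', np.float64(0.312), 'value', np.float64(0.57))
(array([ 0.5,  0.4, -0.6]), np.float64(-1.176), np.float64(0.005))
```

```bash

python3 -m jog '[{"claw":5,"dx":0.4,"dy":8.8,"dz":0,"spin":-0.08},{"claw":5,"dx":1.4,"dy":17.5,"dz":0,"spin":-0.16},{"claw":5,"dx":3.4,"dy":27.2,"dz":0,"spin":-0.25},{"claw":5,"dx":3.4,"dy":27.2,"dz":0,"spin":-0.25},{"claw":5,"dx":3.4,"dy":27.2,"dz":0,"spin":-0.25}]'
python3 -c "
from arc import *
c=cam('top'); print(stripe(c[0][:,:,::-1].copy(),lambda x,y:(x,y),c)); print(pose(.110,np.pi+.64));crop(c,180,150,310,250,6,'pics/g3.png')"
```

```text
clock: 23.92
eef_pos: [0.4839, -0.0765, 0.0426]
eef_rot: [-2.982, -0.983, 0.003]
contact_force: [-2.8, 2.1, 0.6]
gripper_width: 0.0096
finger_force: 50.0
(24, 'world', np.float64(0.516), 'press', np.float64(0.561), 'value', np.float64(0.82))
(array([ 0.9,  1.4, -0.7]), np.float64(-0.933), np.float64(-0.002))
```

View pics/g3.png

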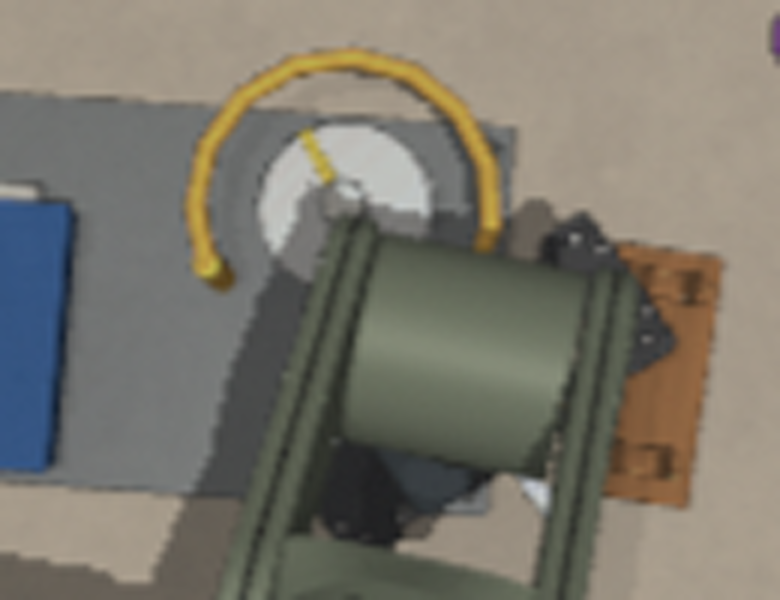

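The stripe has moved (crop (318,155)) and the collar is at about 0.82. I withdraw, orbit back about 67° and re-measure.

```bash

python3 -m jog '[{"claw":5,"dx":-5,"dy":-3,"dz":0,"spin":0.03},{"claw":5,"dx":-15,"dy":-3,"dz":0,"spin":0.03},{"claw":5,"dx":-28,"dy":-3,"dz":0,"spin":0.03},{"claw":5,"dx":-40,"dy":-3,"dz":0,"spin":0.03},{"claw":5,"dx":-45,"dy":-3,"dz":0,"spin":0.03}]'
python3 -m jog '[{"claw":5,"dx":1.1,"dy":-18.1,"dz":0,"spin":0.117},{"claw":5,"dx":4.2,"dy":-35.9,"dz":0,"spin":0.234},{"claw":5,"dx":9.5,"dy":-53.3,"dz":0,"spin":0.351},{"claw":5,"dx":16.7,"dy":-69.9,"dz":0,"spin":0.468},{"claw":5,"dx":25.8,"dy":-85.6,"dz":0,"spin":0.585}]'
python3 -m jog '[{"claw":5,"dx":1.1,"dy":-18.1,"dz":0,"spin":0.117},{"claw":5,"dx":4.2,"dy":-35.9,"dz":0,"spin":0.234},{"claw":5,"dx":9.5,"dy":-53.3,"dz":0,"spin":0.351},{"claw":5,"dx":16.7,"dy":-69.9,"dz":0,"spin":0.468},{"claw":5,"dx":24,"dy":-84,"dz":0,"spin":0.55}]'
python3 -c "
from arc import *
c=cam('top'); print(stripe(c[0][:,:,::-1].copy(),lambda x,y:(x,y),c)); print(pose(.150,np.pi-.53));crop(c,180,150,310,250,6,'pics/g4.png')"
```

```text
clock: 24.38
eef_pos: [0.4456, -0.1026, 0.0429]
eef_rot: [2.997, 0.941, -0.001]
contact_force: [1.0, -0.4, -0.3]
gripper_width: 0.0099
finger_force: 50.0
clock: 24.8
eef_pos: [0.4188, -0.0166, 0.0431]
eef_rot: [3.141, 0.027, 0.001]
contact_force: [0.3, 0.5, -1.5]
gripper_width: 0.0091
finger_force: 50.0
clock: 25.22
eef_pos: [0.4417, 0.0685, 0.0432]
eef_rot: [-3.031, 0.825, -0.002]
contact_force: [1.1, 0.3, -1.2]
gripper_width: 0.0096
finger_force: 50.0
(25, 'world', np.float64(0.521), 'press', np.float64(0.566), 'value', np.float64(0.825))
(array([3.2, 5. , 0. ]), np.float64(-2.103), np.float64(-0.002))
```

View pics/g4.png

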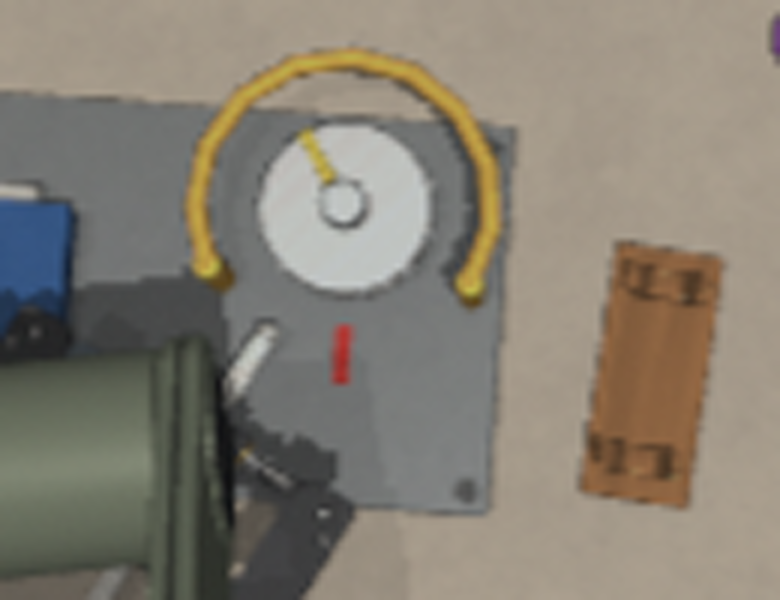

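```bash

cat > bar.py <<'E'
from arc import *
def barline(c,x0,y0,x1,y1,thr=140):
    """bar pixels in box (orig px) -> world line at z=.06: yaw, perpendicular miss of the axis (mm, + = axis to the left of the bar's direction), tip radius"""
    f=cv2.cvtColor(c[0],cv2.COLOR_RGB2HSV)[y0:y1,x0:x1]; m=((f[...,2]>thr)&(f[...,1]<45)).astype(np.uint8)
    n,l,st,ce=cv2.connectedComponentsWithStats(m); i=1+np.argmax(st[1:,4]); q=np.argwhere(l==i)
    P=np.array([p2w(c,x+x0,y+y0,.060)[:2] for y,x in q]); m0=P.mean(0); d=np.linalg.svd(P-m0)[2][0]; d*=np.sign(d@(A-m0)); v=A-m0
    return len(P),"yaw",np.arctan2(d[1],d[0]).round(3),"miss",((d[0]*v[1]-d[1]*v[0])*1000).round(1),"tip r",(v@d-((P-m0)@d).max()).round(3)
E
python3 -c "
from bar import *
c=cam('top'); print(barline(c,216,202,228,217),barline(c,216,202,228,217,170)); print(pose(.150,np.pi-.53), pose(.15,np.pi-.53))"
```

```text
(37, 'yaw', np.float64(-0.503), 'miss', np.float64(-6.7), 'tip r', np.float64(0.068)) (19, 'yaw', np.float64(-0.454), 'miss', np.float64(-11.0), 'tip r', np.float64(0.073))
(array([ 3.4,  3.4, -0.1]), np.float64(-2.095), np.float64(0.006)) (array([ 3.4,  3.4, -0.1]), np.float64(-2.095), np.float64(0.006))
```

```bash

python3 -m jog '[{"claw":5,"dx":3,"dy":4,"dz":0,"spin":0},{"claw":5,"dx":8,"dy":4,"dz":0,"spin":0},{"claw":5,"dx":14,"dy":4,"dz":0,"spin":0},{"claw":5,"dx":20,"dy":4,"dz":0,"spin":0},{"claw":5,"dx":25,"dy":4,"dz":0,"spin":0}]'
python3 -m jog '[{"claw":5,"dx":2,"dy":0,"dz":0,"spin":0},{"claw":5,"dx":4,"dy":0,"dz":0,"spin":0},{"claw":5,"dx":6,"dy":0,"dz":0,"spin":0},{"claw":5,"dx":6,"dy":0,"dz":0,"spin":0},{"claw":5,"dx":6,"dy":0,"dz":0,"spin":0}]'
python3 -c "
from bar import *
print(pose(.11,np.pi-.53))
T=R.from_rotvec(r.get_obs()['eef_rot']).as_matrix(); print('F tool',(T.T@r.get_obs()['contact_force']).round(1))"
```

```text
clock: 25.73
eef_pos: [0.4618, 0.051, 0.043]
eef_rot: [-3.033, 0.817, -0.001]
contact_force: [0.1, 0.1, -0.3]
gripper_width: 0.0094
finger_force: 50.0
clock: 26.15
eef_pos: [0.4662, 0.049, 0.0429]
eef_rot: [3.034, -0.815, 0.0]
contact_force: [-0.0, -0.3, -1.5]
gripper_width: 0.0095
finger_force: 50.0
(array([13.4, -2.1, -0.5]), np.float64(-2.096), np.float64(0.005))
F tool [0.1 0.2 1.5]
```

```bash

python3 -m jog '[{"claw":5,"dx":3,"dy":-1,"dz":0,"spin":0},{"claw":5,"dx":6,"dy":-1,"dz":0,"spin":0},{"claw":5,"dx":9,"dy":-1,"dz":0,"spin":0},{"claw":5,"dx":11,"dy":-1,"dz":0,"spin":0},{"claw":5,"dx":11,"dy":-1,"dz":0,"spin":0}]'
python3 -m jog '[{"claw":5,"dx":0.6,"dy":11.2,"dz":0,"spin":-0.1},{"claw":5,"dx":2.2,"dy":22.3,"dz":0,"spin":-0.2},{"claw":5,"dx":5,"dy":33.1,"dz":0,"spin":-0.3},{"claw":5,"dx":8.8,"dy":43.6,"dz":0,"spin":-0.4},{"claw":5,"dx":13.7,"dy":53.7,"dz":0,"spin":-0.5}]'
python3 -c "
from bar import *
c=cam('top'); print(stripe(c[0][:,:,::-1].copy(),lambda x,y:(x,y),c)); print(pose(.112,np.pi-.03))"
```

```text
clock: 26.57
eef_pos: [0.4768, 0.0441, 0.0429]
eef_rot: [3.034, -0.816, 0.001]
contact_force: [-0.2, -1.1, -0.4]
gripper_width: 0.0097
finger_force: 50.0
clock: 26.98
eef_pos: [0.4624, -0.0082, 0.0432]
eef_rot: [-3.14, 0.031, -0.005]
contact_force: [3.6, 7.0, -3.7]
gripper_width: 0.0098
finger_force: 50.1
(24, 'world', np.float64(0.906), 'press', np.float64(0.952), 'value', np.float64(1.21))
(array([-0.7, -1.5, -0.2]), np.float64(-1.588), np.float64(0.013))
```

```bash

python3 -m jog '[{"claw":5,"dx":0.6,"dy":11.2,"dz":0,"spin":-0.1},{"claw":5,"dx":2.2,"dy":22.3,"dz":0,"spin":-0.2},{"claw":5,"dx":5,"dy":33.1,"dz":0,"spin":-0.3},{"claw":5,"dx":8.8,"dy":43.6,"dz":0,"spin":-0.4},{"claw":5,"dx":13.7,"dy":53.7,"dz":0,"spin":-0.5}]'
python3 -m jog '[{"claw":5,"dx":0.6,"dy":11.2,"dz":0,"spin":-0.1},{"claw":5,"dx":2.2,"dy":22.3,"dz":0,"spin":-0.2},{"claw":5,"dx":2.2,"dy":22.3,"dz":0,"spin":-0.2},{"claw":5,"dx":2.2,"dy":22.3,"dz":0,"spin":-0.2},{"claw":5,"dx":2.2,"dy":22.3,"dz":0,"spin":-0.2}]'
python3 -c "
from bar import *
c=cam('top'); print(stripe(c[0][:,:,::-1].copy(),lambda x,y:(x,y),c)); print(pose(.112,np.pi+.67))"
```

```text
clock: 27.45
eef_pos: [0.4735, -0.0618, 0.043]
eef_rot: [-3.05, -0.743, -0.001]
contact_force: [0.9, 8.7, 0.2]
gripper_width: 0.0094
finger_force: 50.1
clock: 27.87
eef_pos: [0.4851, -0.0814, 0.0427]
eef_rot: [-2.965, -1.036, 0.001]
contact_force: [0.3, 2.4, -1.2]
gripper_width: 0.0094
finger_force: 50.0
(28, 'world', np.float64(1.559), 'press', np.float64(1.604), 'value', np.float64(1.863))
(array([ 0.8,  0.1, -0.6]), np.float64(-0.898), np.float64(0.003))
```

```bash

python3 -m jog '[{"claw":5,"dx":-5,"dy":-3,"dz":0,"spin":0.03},{"claw":5,"dx":-15,"dy":-3,"dz":0,"spin":0.03},{"claw":5,"dx":-28,"dy":-3,"dz":0,"spin":0.03},{"claw":5,"dx":-40,"dy":-3,"dz":0,"spin":0.03},{"claw":5,"dx":-43,"dy":-3,"dz":0,"spin":0.03}]'
python3 -m jog '[{"claw":5,"dx":1.1,"dy":-18.1,"dz":0,"spin":0.117},{"claw":5,"dx":4.2,"dy":-35.9,"dz":0,"spin":0.234},{"claw":5,"dx":9.5,"dy":-53.3,"dz":0,"spin":0.351},{"claw":5,"dx":16.7,"dy":-69.9,"dz":0,"spin":0.468},{"claw":5,"dx":25.8,"dy":-85.6,"dz":0,"spin":0.585}]'
python3 -m jog '[{"claw":5,"dx":1.1,"dy":-18.1,"dz":0,"spin":0.117},{"claw":5,"dx":4.2,"dy":-35.9,"dz":0,"spin":0.234},{"claw":5,"dx":9.5,"dy":-53.3,"dz":0,"spin":0.351},{"claw":5,"dx":16.7,"dy":-69.9,"dz":0,"spin":0.468},{"claw":5,"dx":26,"dy":-84,"dz":0,"spin":0.59}]'
python3 -m jog '[{"claw":5,"dx":0,"dy":0,"dz":0,"spin":0},{"claw":5,"dx":0,"dy":0,"dz":0,"spin":0},{"claw":5,"dx":0,"dy":0,"dz":0,"spin":0},{"claw":5,"dx":0,"dy":0,"dz":0,"spin":0},{"claw":5,"dx":0,"dy":0,"dz":0,"spin":0}]'
python3 -c "
from bar import *
c=cam('top'); s=stripe(c[0][:,:,::-1].copy(),lambda x,y:(x,y),c); print(s); h=s[2]-2*np.pi/3; print(h,pose(.15,np.pi+h),barline(c,216,202,228,217))"
```

```text
clock: 28.33
eef_pos: [0.4477, -0.1076, 0.0428]
eef_rot: [-2.98, -0.993, 0.003]
contact_force: [0.8, -0.1, -1.2]
gripper_width: 0.0093
finger_force: 50.0
clock: 28.75
eef_pos: [0.4185, -0.0224, 0.0431]
eef_rot: [3.14, 0.082, 0.0]
contact_force: [0.1, 0.6, -1.9]
gripper_width: 0.0094
finger_force: 50.0
clock: 29.17
eef_pos: [0.44, 0.0634, 0.0431]
eef_rot: [3.029, -0.833, 0.0]
contact_force: [-0.3, -0.0, -2.0]
gripper_width: 0.0093
finger_force: 50.0
clock: 29.58
eef_pos: [0.4398, 0.0621, 0.0429]
eef_rot: [3.031, -0.824, -0.001]
contact_force: [-0.3, 0.8, -1.4]
gripper_width: 0.0095
finger_force: 50.0
(27, 'world', np.float64(1.564), 'press', np.float64(1.609), 'value', np.float64(1.867))
-0.5303951023931952 (array([ 2.8, -4.1, -0.5]), np.float64(-2.101), np.float64(-0.0)) (35, 'yaw', np.float64(-0.504), 'miss', np.float64(2.5), 'tip r', np.float64(0.066))
```

```bash

python3 -m jog '[{"claw":5,"dx":3,"dy":-3,"dz":0,"spin":0},{"claw":5,"dx":8,"dy":-3,"dz":0,"spin":0},{"claw":5,"dx":14,"dy":-3,"dz":0,"spin":0},{"claw":5,"dx":20,"dy":-3,"dz":0,"spin":0},{"claw":5,"dx":25,"dy":-3,"dz":0,"spin":0}]'
python3 -m jog '[{"claw":5,"dx":2,"dy":0,"dz":0,"spin":0},{"claw":5,"dx":4,"dy":0,"dz":0,"spin":0},{"claw":5,"dx":6,"dy":0,"dz":0,"spin":0},{"claw":5,"dx":6,"dy":0,"dz":0,"spin":0},{"claw":5,"dx":6,"dy":0,"dz":0,"spin":0}]'
python3 -c "
from bar import *
print(pose(.112,np.pi-.53))
T=R.from_rotvec(r.get_obs()['eef_rot']).as_matrix(); print('F tool',(T.T@r.get_obs()['contact_force']).round(1))"
```

```text
clock: 30.05
eef_pos: [0.4643, 0.0525, 0.0429]
eef_rot: [-3.032, 0.823, -0.001]
contact_force: [0.4, -1.4, -1.5]
gripper_width: 0.0094
finger_force: 50.0
clock: 30.47
eef_pos: [0.4684, 0.0499, 0.0429]
eef_rot: [3.032, -0.823, -0.0]
contact_force: [-0.1, -0.5, -0.6]
gripper_width: 0.0095
finger_force: 50.0
(array([ 9.9, -0.3, -0.5]), np.float64(-2.101), np.float64(-0.0))
F tool [0.2 0.5 0.6]
```

```bash

python3 -m jog '[{"claw":5,"dx":3,"dy":0,"dz":0,"spin":0},{"claw":5,"dx":6,"dy":0,"dz":0,"spin":0},{"claw":5,"dx":9,"dy":0,"dz":0,"spin":0},{"claw":5,"dx":10,"dy":0,"dz":0,"spin":0},{"claw":5,"dx":10,"dy":0,"dz":0,"spin":0}]'
python3 -m jog '[{"claw":5,"dx":0.6,"dy":11.2,"dz":0,"spin":-0.1},{"claw":5,"dx":2.2,"dy":22.3,"dz":0,"spin":-0.2},{"claw":5,"dx":5,"dy":33.1,"dz":0,"spin":-0.3},{"claw":5,"dx":8.8,"dy":43.6,"dz":0,"spin":-0.4},{"claw":5,"dx":13.7,"dy":53.7,"dz":0,"spin":-0.5}]'
python3 -m jog '[{"claw":5,"dx":0.6,"dy":11.2,"dz":0,"spin":-0.1},{"claw":5,"dx":2.2,"dy":22.3,"dz":0,"spin":-0.2},{"claw":5,"dx":5,"dy":33.1,"dz":0,"spin":-0.3},{"claw":5,"dx":8.8,"dy":43.6,"dz":0,"spin":-0.4},{"claw":5,"dx":13.7,"dy":53.7,"dz":0,"spin":-0.5}]'
python3 -m jog '[{"claw":5,"dx":0.6,"dy":11.2,"dz":0,"spin":-0.1},{"claw":5,"dx":2.2,"dy":22.3,"dz":0,"spin":-0.2},{"claw":5,"dx":2.2,"dy":22.3,"dz":0,"spin":-0.2},{"claw":5,"dx":2.2,"dy":22.3,"dz":0,"spin":-0.2},{"claw":5,"dx":2.2,"dy":22.3,"dz":0,"spin":-0.2}]'
python3 -c "
from bar import *
c=cam('top'); print(stripe(c[0][:,:,::-1].copy(),lambda x,y:(x,y),c)); print(pose(.112,np.pi+.67)); crop(c,180,150,310,250,6,'pics/g5.png')"
```

```text
clock: 30.88
eef_pos: [0.4776, 0.0447, 0.0429]
eef_rot: [-3.032, 0.824, -0.001]
contact_force: [-1.0, -1.1, -1.5]
gripper_width: 0.0092
finger_force: 50.0
clock: 31.3
eef_pos: [0.4624, -0.0076, 0.0431]
eef_rot: [-3.139, 0.039, -0.003]
contact_force: [2.2, 7.3, -2.4]
gripper_width: 0.0098
finger_force: 50.1
clock: 31.72
eef_pos: [0.4736, -0.0614, 0.0429]
eef_rot: [-3.051, -0.738, -0.0]
contact_force: [0.1, 8.5, -0.0]
gripper_width: 0.0095
finger_force: 50.1
clock: 32.13
eef_pos: [0.4855, -0.081, 0.0428]
eef_rot: [-2.968, -1.03, 0.001]
contact_force: [0.5, 2.7, -1.7]
gripper_width: 0.0096
finger_force: 50.0
(26, 'world', np.float64(2.649), 'press', np.float64(2.694), 'value', np.float64(2.952))
(array([ 0.3,  0.2, -0.6]), np.float64(-0.902), np.float64(-0.001))
```

```bash

python3 -m jog '[{"claw":5,"dx":-5,"dy":-3,"dz":0,"spin":0.03},{"claw":5,"dx":-15,"dy":-3,"dz":0,"spin":0.03},{"claw":5,"dx":-28,"dy":-3,"dz":0,"spin":0.03},{"claw":5,"dx":-40,"dy":-3,"dz":0,"spin":0.03},{"claw":5,"dx":-43,"dy":-3,"dz":0,"spin":0.03}]'
python3 -m jog '[{"claw":5,"dx":1.1,"dy":-18.1,"dz":0,"spin":0.117},{"claw":5,"dx":4.2,"dy":-35.9,"dz":0,"spin":0.234},{"claw":5,"dx":9.5,"dy":-53.3,"dz":0,"spin":0.351},{"claw":5,"dx":16.7,"dy":-69.9,"dz":0,"spin":0.468},{"claw":5,"dx":25.8,"dy":-85.6,"dz":0,"spin":0.585}]'
python3 -m jog '[{"claw":5,"dx":1.1,"dy":-18.1,"dz":0,"spin":0.117},{"claw":5,"dx":4.2,"dy":-35.9,"dz":0,"spin":0.234},{"claw":5,"dx":9.5,"dy":-53.3,"dz":0,"spin":0.351},{"claw":5,"dx":16.7,"dy":-69.9,"dz":0,"spin":0.468},{"claw":5,"dx":22.5,"dy":-80.5,"dz":0,"spin":0.546}]'
python3 -m jog '[{"claw":5,"dx":0,"dy":0,"dz":0,"spin":0},{"claw":5,"dx":0,"dy":0,"dz":0,"spin":0},{"claw":5,"dx":0,"dy":0,"dz":0,"spin":0},{"claw":5,"dx":0,"dy":0,"dz":0,"spin":0},{"claw":5,"dx":0,"dy":0,"dz":0,"spin":0}]'
python3 -c "
from bar import *
c=cam('top'); s=stripe(c[0][:,:,::-1].copy(),lambda x,y:(x,y),c); print(s); h=s[2]-np.pi; print(h,pose(.15,np.pi+h),barline(c,216,202,229,217))"
```

```text
clock: 32.6
eef_pos: [0.448, -0.107, 0.0429]
eef_rot: [-2.983, -0.986, 0.003]
contact_force: [0.1, 1.4, 0.1]
gripper_width: 0.0093
finger_force: 50.0
clock: 33.02
eef_pos: [0.4191, -0.0217, 0.0431]
eef_rot: [3.14, 0.075, 0.0]
contact_force: [0.0, 0.4, -0.8]
gripper_width: 0.0097
finger_force: 50.0
clock: 33.43
eef_pos: [0.4385, 0.0607, 0.0432]
eef_rot: [-3.045, 0.771, -0.002]
contact_force: [0.0, 0.2, -1.0]
gripper_width: 0.0098
finger_force: 50.0
clock: 33.85
eef_pos: [0.4377, 0.0591, 0.0429]
eef_rot: [3.047, -0.764, -0.0]
contact_force: [-0.1, 0.1, -0.6]
gripper_width: 0.0094
finger_force: 50.0
(23, 'world', np.float64(2.652), 'press', np.float64(2.697), 'value', np.float64(2.955))
-0.489592653589793 (array([ 3.3, -1.5, -0.5]), np.float64(-2.062), np.float64(-0.002)) (32, 'yaw', np.float64(-0.42), 'miss', np.float64(-3.8), 'tip r', np.float64(0.069))
```

```bash

python3 -m jog '[{"claw":5,"dx":3,"dy":-0.5,"dz":0,"spin":0},{"claw":5,"dx":8,"dy":-0.5,"dz":0,"spin":0},{"claw":5,"dx":14,"dy":-0.5,"dz":0,"spin":0},{"claw":5,"dx":20,"dy":-0.5,"dz":0,"spin":0},{"claw":5,"dx":25,"dy":-0.5,"dz":0,"spin":0}]'
python3 -m jog '[{"claw":5,"dx":2,"dy":0,"dz":0,"spin":0},{"claw":5,"dx":4,"dy":0,"dz":0,"spin":0},{"claw":5,"dx":6,"dy":0,"dz":0,"spin":0},{"claw":5,"dx":6,"dy":0,"dz":0,"spin":0},{"claw":5,"dx":6,"dy":0,"dz":0,"spin":0}]'
python3 -c "
from bar import *
print(pose(.112,np.pi-.49))
T=R.from_rotvec(r.get_obs()['eef_rot']).as_matrix(); print('F tool',(T.T@r.get_obs()['contact_force']).round(1))"
```

```text
clock: 34.32
eef_pos: [0.4614, 0.0482, 0.043]
eef_rot: [-3.047, 0.764, -0.001]
contact_force: [-0.1, 0.3, -1.2]
gripper_width: 0.0097
finger_force: 50.0
clock: 34.73
eef_pos: [0.4655, 0.0457, 0.0429]
eef_rot: [3.047, -0.764, -0.0]
contact_force: [-0.1, 0.8, -1.1]
gripper_width: 0.0092
finger_force: 50.0
(array([10.4, -0.4, -0.5]), np.float64(-2.062), np.float64(-0.001))
F tool [-0.5 -0.6  1.1]
```

```bash

python3 -m jog '[{"claw":5,"dx":3,"dy":0,"dz":0,"spin":0},{"claw":5,"dx":6,"dy":0,"dz":0,"spin":0},{"claw":5,"dx":9,"dy":0,"dz":0,"spin":0},{"claw":5,"dx":10,"dy":0,"dz":0,"spin":0},{"claw":5,"dx":10,"dy":0,"dz":0,"spin":0}]'
python3 -m jog '[{"claw":5,"dx":0.6,"dy":11.2,"dz":0,"spin":-0.1},{"claw":5,"dx":2.2,"dy":22.3,"dz":0,"spin":-0.2},{"claw":5,"dx":5,"dy":33.1,"dz":0,"spin":-0.3},{"claw":5,"dx":8.8,"dy":43.6,"dz":0,"spin":-0.4},{"claw":5,"dx":10.6,"dy":47.8,"dz":0,"spin":-0.44}]'
python3 -m jog '[{"claw":5,"dx":0,"dy":2.2,"dz":0,"spin":-0.02},{"claw":5,"dx":0.1,"dy":4.5,"dz":0,"spin":-0.04},{"claw":5,"dx":0.2,"dy":6.7,"dz":0,"spin":-0.06},{"claw":5,"dx":0.2,"dy":6.7,"dz":0,"spin":-0.06},{"claw":5,"dx":0.2,"dy":6.7,"dz":0,"spin":-0.06}]'
python3 -c "
from bar import *
c=cam('top'); print(stripe(c[0][:,:,::-1].copy(),lambda x,y:(x,y),c)); print(pose(.112,np.pi))"
```

```text
clock: 35.15
eef_pos: [0.4748, 0.0409, 0.043]
eef_rot: [-3.047, 0.764, -0.001]
contact_force: [-0.9, 0.2, -1.1]
gripper_width: 0.0099
finger_force: 50.0
clock: 35.57
eef_pos: [0.4623, -0.0059, 0.0432]
eef_rot: [-3.139, 0.074, -0.005]
contact_force: [3.2, 6.1, -2.9]
gripper_width: 0.0099
finger_force: 50.0
clock: 35.98
eef_pos: [0.4622, -0.0119, 0.0431]
eef_rot: [-3.14, -0.014, -0.004]
contact_force: [1.7, 4.2, -1.6]
gripper_width: 0.0095
finger_force: 50.0
(20, 'world', np.float64(3.047), 'press', np.float64(3.092), 'value', np.float64(3.351))
(array([-0.5, -0.5, -0.3]), np.float64(-1.562), np.float64(0.009))
```

```bash

python3 -m jog '[{"claw":5,"dx":0,"dy":1,"dz":0,"spin":-0.01},{"claw":5,"dx":0,"dy":2.2,"dz":0,"spin":-0.02},{"claw":5,"dx":0.1,"dy":3.3,"dz":0,"spin":-0.03},{"claw":5,"dx":0.1,"dy":4.5,"dz":0,"spin":-0.04},{"claw":5,"dx":0.1,"dy":4.5,"dz":0,"spin":-0.04}]'
python3 -m jog '[{"claw":5,"dx":0,"dy":1,"dz":0,"spin":-0.01},{"claw":5,"dx":0,"dy":2.2,"dz":0,"spin":-0.02},{"claw":5,"dx":0.1,"dy":3.3,"dz":0,"spin":-0.03},{"claw":5,"dx":0.1,"dy":3.3,"dz":0,"spin":-0.03},{"claw":5,"dx":0.1,"dy":3.3,"dz":0,"spin":-0.03}]'
python3 -c "
from bar import *
c=cam('top'); print(stripe(c[0][:,:,::-1].copy(),lambda x,y:(x,y),c)); print(pose(.112,np.pi+.09))"
```

```text
clock: 36.45
eef_pos: [0.4622, -0.0161, 0.0431]
eef_rot: [-3.139, -0.078, -0.003]
contact_force: [1.3, 6.5, -2.3]
gripper_width: 0.0095
finger_force: 50.0
clock: 36.87
eef_pos: [0.4622, -0.0187, 0.0431]
eef_rot: [-3.136, -0.125, -0.003]
contact_force: [1.6, 10.7, -1.4]
gripper_width: 0.0095
finger_force: 50.1
(20, 'world', np.float64(3.092), 'press', np.float64(3.137), 'value', np.float64(3.396))
(array([-0.3,  2.9, -0.3]), np.float64(-1.491), np.float64(-0.011))
```

The collar is at its stop (value about 3.40, force rising). I withdraw and carry the bar back.

```bash

python3 -m jog '[{"claw":5,"dx":0,"dy":-4.5,"dz":0,"spin":0.05},{"claw":5,"dx":-8,"dy":-4.5,"dz":0,"spin":0.05},{"claw":5,"dx":-20,"dy":-4.5,"dz":0,"spin":0.05},{"claw":5,"dx":-35,"dy":-4.5,"dz":0,"spin":0.05},{"claw":5,"dx":-48,"dy":-4.5,"dz":0,"spin":0.05}]'
python3 -m jog '[{"claw":5,"dx":-5,"dy":0,"dz":-20,"spin":0},{"claw":5,"dx":-5,"dy":0,"dz":-45,"spin":0},{"claw":5,"dx":-5,"dy":0,"dz":-65,"spin":0},{"claw":5,"dx":-5,"dy":0,"dz":-70,"spin":0},{"claw":5,"dx":-5,"dy":0,"dz":-70,"spin":0}]'
python3 -c "
from bar import *
c=cam('top'); print(stripe(c[0][:,:,::-1].copy(),lambda x,y:(x,y),c)); print(off([.501,-.1668,.1],-1.685)); print(barline(c,225,200,245,225))"
```

```text
clock: 37.33
eef_pos: [0.4124, -0.0197, 0.0429]
eef_rot: [3.141, 0.046, -0.001]
contact_force: [-0.6, -0.3, -0.9]
gripper_width: 0.0097
finger_force: 50.0
clock: 37.75
eef_pos: [0.4093, -0.0201, 0.1141]
eef_rot: [3.141, 0.045, 0.006]
contact_force: [0.1, 0.2, -1.3]
gripper_width: 0.0094
finger_force: 50.0
(21, 'world', np.float64(3.094), 'press', np.float64(3.139), 'value', np.float64(3.397))
(array([ 88.4, 149.4,  13. ]), np.float64(-1.542), np.float64(0.143))Traceback (most recent call last):
  File "<string>", line 3, in <module>
    c=cam('top'); print(stripe(c[0][:,:,::-1].copy(),lambda x,y:(x,y),c)); print(off([.501,-.1668,.1],-1.685)); print(barline(c,225,200,245,225))
                                                                                                                      ~~~~~~~^^^^^^^^^^^^^^^^^^^
  File "bar.py", line 5, in barline
    n,l,st,ce=cv2.connectedComponentsWithStats(m); i=1+np.argmax(st[1:,4]); q=np.argwhere(l==i)
                                                       ~~~~~~~~~^^^^^^^^^^
    return _wrapfunc(a, 'argmax', axis=axis, out=out, **kwds)
    return bound(*args, **kwds)
ValueError: attempt to get argmax of an empty sequence
```

```bash

python3 -m jog '[{"claw":5,"dx":17,"dy":29,"dz":0,"spin":0.03},{"claw":5,"dx":35,"dy":59,"dz":0,"spin":0.06},{"claw":5,"dx":53,"dy":89,"dz":0,"spin":0.09},{"claw":5,"dx":71,"dy":120,"dz":0,"spin":0.12},{"claw":5,"dx":88,"dy":149,"dz":0,"spin":0.143}]'
python3 -m jog '[{"claw":5,"dx":0,"dy":0,"dz":20,"spin":0},{"claw":5,"dx":0,"dy":0,"dz":40,"spin":0},{"claw":5,"dx":0,"dy":0,"dz":60,"spin":0},{"claw":5,"dx":0,"dy":0,"dz":68,"spin":0},{"claw":5,"dx":0,"dy":0,"dz":68,"spin":0}]'
python3 -m jog '[{"claw":5,"dx":0,"dy":0,"dz":0,"spin":0},{"claw":5,"dx":0,"dy":0,"dz":0,"spin":0},{"claw":5,"dx":0,"dy":0,"dz":0,"spin":0},{"claw":5,"dx":0,"dy":0,"dz":0,"spin":0},{"claw":5,"dx":0,"dy":0,"dz":0,"spin":0}]'
python3 -c "
from bar import *
print(off([.501,-.1668,.0135],-1.685)); s=cam('scene'); crop(s,200,170,300,250,7,'pics/r1.png')"
```

```text
clock: 38.22
eef_pos: [0.5003, -0.1678, 0.1108]
eef_rot: [-3.135, 0.182, 0.005]
contact_force: [0.3, 1.3, -0.8]
gripper_width: 0.0095
finger_force: 50.0
clock: 38.63
eef_pos: [0.498, -0.1656, 0.0416]
eef_rot: [-3.134, 0.179, 0.012]
contact_force: [-0.7, 0.0, -1.9]
gripper_width: 0.0097
finger_force: 50.0
clock: 39.05
eef_pos: [0.501, -0.1666, 0.0458]
eef_rot: [3.136, -0.179, 0.003]
contact_force: [-0.4, 0.6, -1.1]
gripper_width: 0.0098
finger_force: 50.0
(array([-0. ,  0.2, 32.3]), np.float64(-1.685), np.float64(0.0))
```

View pics/r1.png

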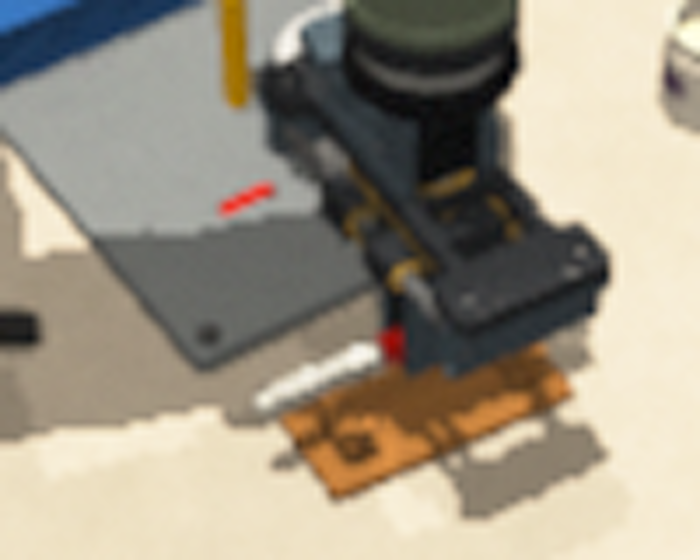

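The bar (crop (320,375)) hangs level above the rest, in line with its saddles. I lower it slowly and release.

```bash

python3 -m jog '[{"claw":5,"dx":0,"dy":0,"dz":7,"spin":0},{"claw":5,"dx":0,"dy":0,"dz":14,"spin":0},{"claw":5,"dx":0,"dy":0,"dz":20,"spin":0},{"claw":5,"dx":0,"dy":0,"dz":24,"spin":0},{"claw":5,"dx":0,"dy":0,"dz":27,"spin":0}]'
python3 -m jog '[{"claw":5,"dx":0,"dy":0,"dz":1,"spin":0},{"claw":5,"dx":0,"dy":0,"dz":2,"spin":0},{"claw":5,"dx":0,"dy":0,"dz":3,"spin":0},{"claw":5,"dx":0,"dy":0,"dz":4,"spin":0},{"claw":5,"dx":0,"dy":0,"dz":4,"spin":0}]'
python3 -m jog '[{"claw":5,"dx":0,"dy":0,"dz":0,"spin":0},{"claw":5,"dx":0,"dy":0,"dz":0,"spin":0},{"claw":5,"dx":0,"dy":0,"dz":0,"spin":0},{"claw":5,"dx":0,"dy":0,"dz":0,"spin":0},{"claw":5,"dx":0,"dy":0,"dz":0,"spin":0}]'
```

```text
clock: 39.52
eef_pos: [0.5, -0.1663, 0.0169]
eef_rot: [-3.136, 0.179, 0.002]
contact_force: [-0.8, -1.0, -1.0]
gripper_width: 0.0097
finger_force: 50.0
clock: 39.93
eef_pos: [0.5006, -0.1665, 0.014]
eef_rot: [3.136, -0.179, 0.0]
contact_force: [-0.1, -0.9, -0.3]
gripper_width: 0.0091
finger_force: 50.0
clock: 40.35
eef_pos: [0.5006, -0.1665, 0.014]
eef_rot: [3.136, -0.179, 0.0]
contact_force: [-0.3, -0.2, -0.8]
gripper_width: 0.0094
finger_force: 50.0
```

```bash

python3 -m jog '[{"claw":14,"dx":0,"dy":0,"dz":0,"spin":0},{"claw":25,"dx":0,"dy":0,"dz":0,"spin":0},{"claw":40,"dx":0,"dy":0,"dz":0,"spin":0},{"claw":45,"dx":0,"dy":0,"dz":0,"spin":0},{"claw":45,"dx":0,"dy":0,"dz":0,"spin":0}]'
python3 -m jog '[{"claw":45,"dx":0,"dy":0,"dz":-10,"spin":0},{"claw":45,"dx":0,"dy":0,"dz":-35,"spin":0},{"claw":45,"dx":0,"dy":0,"dz":-70,"spin":0},{"claw":45,"dx":0,"dy":0,"dz":-105,"spin":0},{"claw":45,"dx":0,"dy":0,"dz":-140,"spin":0}]'
python3 -m jog '[{"claw":45,"dx":-35,"dy":15,"dz":0,"spin":0},{"claw":45,"dx":-70,"dy":30,"dz":0,"spin":0},{"claw":45,"dx":-105,"dy":45,"dz":0,"spin":0},{"claw":45,"dx":-130,"dy":60,"dz":0,"spin":0},{"claw":45,"dx":-150,"dy":70,"dz":0,"spin":0}]'
python3 -m jog '[{"claw":45,"dx":0,"dy":30,"dz":0,"spin":0},{"claw":45,"dx":0,"dy":60,"dz":0,"spin":0},{"claw":45,"dx":0,"dy":60,"dz":0,"spin":0},{"claw":45,"dx":0,"dy":60,"dz":0,"spin":0},{"claw":45,"dx":0,"dy":60,"dz":0,"spin":0}]'
python3 -c "
from bar import *
c=cam('top'); print(stripe(c[0][:,:,::-1].copy(),lambda x,y:(x,y),c)); crop(c,110,140,320,295,3.8,'pics/f1.png')"
```

```text
clock: 40.77
eef_pos: [0.5006, -0.1665, 0.014]
eef_rot: [3.136, -0.179, 0.0]
contact_force: [-0.5, -0.0, -0.6]
gripper_width: 0.0378
finger_force: 0.0
clock: 41.18
eef_pos: [0.5002, -0.1663, 0.1562]
eef_rot: [3.136, -0.179, 0.0]
contact_force: [0.9, -0.6, -0.2]
gripper_width: 0.0449
finger_force: 0.0
clock: 41.6
eef_pos: [0.3412, -0.2191, 0.1547]
eef_rot: [3.136, -0.18, 0.0]
contact_force: [0.5, -0.9, -1.1]
gripper_width: 0.0453
finger_force: 0.0
clock: 42.02
eef_pos: [0.3365, -0.2781, 0.1542]
eef_rot: [-3.136, 0.18, 0.0]
contact_force: [-0.2, -0.2, -0.5]
gripper_width: 0.0446
finger_force: 0.0
(21, 'world', np.float64(3.094), 'press', np.float64(3.139), 'value', np.float64(3.397))
```

View pics/f1.png

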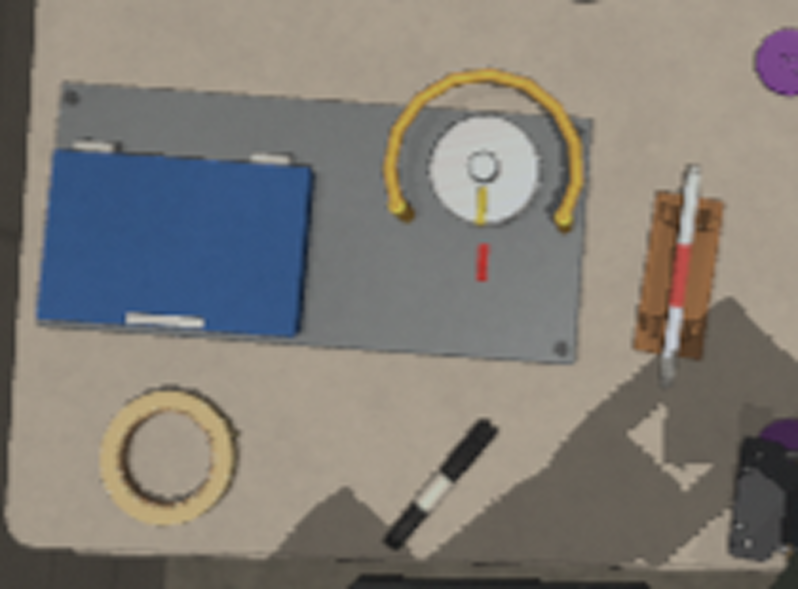

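The stripe (482,205) lines up with the red mark (482,262), the lid is shut, the bar lies in its rest (680,275) and the tape is untouched. I hand in.

```bash
python3 -c "
from bench import r
print(r.job_done())"
```

```text
the job is handed in; nothing more can be done
None
```

I handed the job in at about 42 s on the robot's clock. Both medallions found went flat into the tray, the lid is shut, the collar is at its stop with the stripe on the red mark, and the bar lies released in its rest. The handover returned no verdict.

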